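# Load T-bars into the slide-lock nest and start the cycle

## Robot

A 6-joint arm with a two-finger parallel gripper is mounted at the origin on the work surface. World frame = base frame: x ahead of the robot, y to its left, z up, the work surface at z = 0. Lengths are in m, angles in rad, forces in N, time in s.
With the tool pointing down it reaches from about 0.35 to 0.775 m from the base axis. Payload 5.5 kg.
Tool frame: the origin (TCP) lies on the centre line of the jaws, within the pads' length; the fingertips stand 11 mm ahead of it and the grasp point (between the pads) lies 8 mm behind it (env.nose_length is the distance from the TCP to the fingertips, in m); x points along the fingers, z is the direction in which the jaws open and shut, and the axes are right-handed (so a half turn about x gives the same grasp; the last joint's range is limited). The gripper opens to 85 mm and grips with 20 to 120 N. Pads are 22 mm wide; open, the fingers measure 114 mm over their backs; the gripper's body (76 mm by 85 mm) begins 54 mm behind the grasp point. The pads swing forward as they close: fully open they stand 13 mm farther back than shut.
Start: joints at [-1.405, 0.313, 0.046, 1.304, 0, 1.431], TCP at [0.173, -0.548, 0.242] pointing down, gripper open.
Joint ranges: [-2.76, 2.76], [-0.86, 1.69], [-1.03, 1.26], [-2.2, 2.34], [-1.47, 1.5], [-3.14, 3.14]. Speed limits (rad/s): [2.57, 2.57, 3.14, 3.14, 3.14, 3.14].

## Interface

Orientations are given as a unit quaternion [w, x, y, z].
In Python, from workcell import env gives the robot as it stands. The module is installed in compiled form; this text tells all that it offers.
- The arm moves only by the tool step_arm, never from a script. Its argument "moves" is a list that holds one entry, the list of rows, each a list of 7 numbers: the turn, a rotation vector about the tool's x, y, z in rad, then the shift along the tool's x, y, z in m, then the opening, from 0 (shut) to 1 (fully open). In form: [[[rx, ry, rz, tx, ty, tz, grip], ...]]. A call has 1 to 12 rows; each row is the pose to reach, as a shift and turn from the pose measured when the call began, along the tool's axes at that moment; what a row does not reach only later rows make up. A row lasts 1/10 s, in which the tool goes at most 50 mm and 8.59 degrees, less where a joint would pass 70% of its speed; a pose out of reach is approached as far as the arm can. A call with a gripper value outside its range is refused whole. The fingers move at their own pace and stop on an object; "force" is the grip in N (left out, the last holds). Time passes only in rows, so rows that repeat a pose let the fingers close. It gives the time, the measured TCP pose, the force and the opening at its end, in the units of the state.
- env.get_state(): the state, without advancing time (a new reading comes with each control period).
- env.read_camera(name): name is "scene" or "top"; returns (picture, depth): 420x560x3 uint8, red, green, blue; 420x560 float32, m along the optical axis (not along the pixel's ray), 0 where there is no reading.
- env.get_calibration(name): a dict with "mtx" (3x3 intrinsics, pixels), "distortion" ([k1, k2, p1, p2, k3] as OpenCV has them; the pictures are not rectified), "camera_from_world" (4x4, takes a point from world to camera coordinates). Camera axes: x right, y down, z forward; pixel columns grow to the right and rows downward; lengths in m; the calibration is good to about 2 mm. A picture is of the moment at which its call begins. get_calibration takes no time and is no camera call.
- env.hand_in(): hands the job in, once; it reports no verdict.
Trained networks look in the newest picture that a camera, given by its name, has taken for a name from the list of things; names that differ only in an ending like _2 or _b are one class to them, and where a whole thing is asked for, a point or a joint stands for the part that bears it (a point fixed in the world has none). Each returns a list of dicts, best first, with "confidence" (0 to 1); they miss things now and then, are a little off and sometimes report something else, mostly with a low value. They report only what shows in the picture. A call takes as long as a camera call. They do not tell look-alikes from the thing itself.
- env.boxes_of(camera, thing): "uv" ([column, row] in pixels, amid what is visible of it).
- env.silhouettes(camera, thing): "mask" (420x560 bool, what is visible of it) and "uv" ([column, row] in pixels, amid what is visible of it).
The state is a dict: "clock": time; "joint_pos": joint angles; "qvel": joint speeds; "tau": joint torques, N m; "tcp_pos": TCP position; "orientation": TCP orientation; "wrist_force": force on the tool from outside, world axes, zero at the start; "ft_torque": the same for the moment, N m; "finger_gap": finger opening in m.
Only numpy, scipy, OpenCV 4.12 (cv2) and the standard library are available. Lean on these libraries where they do the work, as an engineer would, in place of code of your own. Each camera call takes 0.05 s, during which the arm holds its last target.

## Task

Squeeze the lock tab of the clamping nest's fence and slide the fence fully open, then lay every loose T-bar on the bench flat in a slot of its own in both saddles, all with their cross heads at the fixed stop. Squeeze the tab again and slide the fence up until it pushes all the bars home against the stop, let it lock there, then take the stylus and press the recessed start button fully down with it, and put the stylus back upright in its stand. Leave the other things on the bench where they are.

Things in the scene. Friction and masses are not known exactly. Their poses are not given: they have to be found in the camera images.
- nest: Clamping nest fixed to the bench: dark steel base plate 210 mm (x) by 252 mm (y), 10 mm thick, z up; origin at its underside, plate from y=-85 to y=+167 mm in its own frame. On it, from -y to +y: fixed stop, two slotted saddles 70 mm apart, sliding fence with its handle. A bar lying home against the stop has its mid point at y=-5, z=28 mm, cross head towards -y.
- nest_slots (a point): Middle of the saddles at slot-floor height (nest x=0, y=3, z=20 mm), axes as the nest's. Stop face 68 mm from here in -y. Two aluminium saddles, 10 mm thick, centred 35 mm to either side of it in y, each with four slots 22 mm wide centred at x=-69, -23, +23, +69 mm; the posts between slots are 24 mm wide and 10 mm high. Between the saddles 60 mm in y are free for fingers, down to the base plate 10 mm below.
- fence (a joint): Sliding fence, aluminium wall 190 mm wide, top 40 mm high: 0 = fully open (face 170 mm from the stop), grows as it moves in the nest's -y towards the stop, travel 0.060 m; 0.050 when it touches 120 mm bars lying against the stop. Toothed lock, notches every 12.45 mm (0, .. 0.0374, 0.0498): held fast unless the tab is kept squeezed, then it slides with a few N; let go, it snaps to the nearest notch.
- fence_handle (a point): Middle of the fence's squeeze handle, 58 mm above the bench; axes as the nest's. Two upright plates 22 mm long in y, from 35 to 75 mm above the bench: black fixed post on the +x side (outer face 15.5 mm from this point), steel lock tab on the -x side (outer face 22.5 mm away released, 15.5 mm squeezed). Pinch both across x from above. The fence wall is 18 to 32 mm from here towards -y.
- tab (a joint): Lock tab of the fence: 0 = released (locked), grows as it is squeezed towards the post, end stop 0.007 m; 9 N to start, 11 N fully in. The fence is free to slide from about 0.0055 m; fully in is best.
- bar1_mid (a point): Centre (half-way up and half-way along) of a loose steel T-bar, 120 mm long overall, 16 mm tall: shank 16 mm wide, cross head at one end 32 mm wide and 14 mm long. x axis along the bar towards the head, z up. 150 g. May be absent (None).
- bar1_head (a point): Centre of the cross head of the same bar, 53 mm from its mid point; same axes.
- bar2_mid (a point): Centre (half-way up and half-way along) of a loose steel T-bar, 120 mm long overall, 16 mm tall: shank 16 mm wide, cross head at one end 32 mm wide and 14 mm long. x axis along the bar towards the head, z up. 150 g. May be absent (None).
- bar2_head (a point): Centre of the cross head of the same bar, 53 mm from its mid point; same axes.
- bar3_mid (a point): Centre (half-way up and half-way along) of a loose steel T-bar, 120 mm long overall, 16 mm tall: shank 16 mm wide, cross head at one end 32 mm wide and 14 mm long. x axis along the bar towards the head, z up. 150 g. May be absent (None).
- bar3_head (a point): Centre of the cross head of the same bar, 53 mm from its mid point; same axes.
- bar4_mid (a point): Centre (half-way up and half-way along) of a loose steel T-bar, 120 mm long overall, 16 mm tall: shank 16 mm wide, cross head at one end 32 mm wide and 14 mm long. x axis along the bar towards the head, z up. 150 g. May be absent (None).
- bar4_head (a point): Centre of the cross head of the same bar, 53 mm from its mid point; same axes.
- recess (a point): Centre of the mouth of a 16 x 16 mm square recess in the flat top of the grey control box (100 x 80 x 45 mm, fixed); 45 mm above the bench, the box's centre lies 25 mm from it in its own -x direction. The white start button, 13 mm across, sits in it with its top 4 mm below the mouth.
- button (a joint): Recessed spring button: 0 = up, grows as pressed down, fully down at 0.004 m; 1.6 N to start, about 5 N fully down; it springs back.
- stylus_grip (a point): Centre of the stylus handle (round, black, 16 mm across, 49 mm long). The stylus stands upright, tip down, z axis up along it; 60 g. Its 26 mm collar lies from 30 to 24 mm below this point.
- stylus: The stylus; origin at its tip, 75 mm below stylus_grip; the steel shank is 9 mm across (6 mm at the very tip), 45 mm from tip to collar. z axis up along the stylus.
- stand_hole0 (a point): Centre of the mouth of the 14 x 14 mm square hole, 50 mm deep, in the top of the stylus stand (aluminium block 52 x 52 x 55 mm, fixed; mouth 55 mm above the bench). The stylus stands in it with its collar resting on the block, tip 45 mm below the mouth.
- jar: Bystander: screw-top glass jar, 54 mm across, 75 mm tall, standing, loose, not part of the job. Origin at its underside.
- bearing: Bystander: steel ring, 48 mm across, 14 mm tall, lying flat, loose, not part of the job. Origin at its underside.
- screwdriver: Bystander: screwdriver with a black handle, lying flat, loose, not part of the job. Origin at its underside.
- wrench: Bystander: steel wrench, lying flat, loose, not part of the job. Origin at its underside.
- tape: Bystander: paper ring (roll), 84 mm across, 24 mm tall, loose, not part of the job. Origin at its underside.
- console: The grey control box, 100 x 80 x 45 mm, fixed, dark screen on one half of its top, recessed button on the other; origin at its underside.
Mind the look-alikes: they are no part of the job. Leave any black or red look-alike of the part that bears bar2_mid alone.

How it is judged:
By the outcome, as a careful person would: the job done as asked, in the order asked, and still so for the second after the job is handed in, with the robot touching nothing.
Of bar1, bar2, bar3, bar4 only 3 to 4 are there at a start; the rules pass over those that are not, and their reading is None.
At some moment in a run one of bar1, bar2, bar3, bar4 may be knocked a few centimetres aside while the robot is not near it.
It also fails if it takes over 210 s, if anything falls off the work surface, if the arm or the gripper's body presses on something with over 40 N, if the wrist force passes 120 N, or if a joint passes its speed limit or range.

## Working session

There is one attempt and no reset: what is moved stays moved. The work goes in short steps, Python scripts to look and compute and a tool call to move; the robot and the scene stay as the last step left them, time stands still between calls to the robot, and variables do not carry over. Pictures are saved under pics/ and viewed, and the job is handed in when it is done.

Besides the shell and the picture viewer there is one more tool, called after "Emit:" by a JSON object that holds its "op" and its "data". step_arm: Moves the arm, as the interface text tells. Its arguments: {"type":"object","properties":{"moves":{"type":"array","items":{"type":"array","items":{"type":"array","items":{"type":"number"}}}},"force":{"type":"number"}},"required":["moves"]}

```bash
mkdir -p pics; ls; python3 - <<'E'
from workcell import env
import cv2
s=env.get_state();print(s)
for c in ("scene","top"):
    p,d=env.read_camera(c); cv2.imwrite(f"pics/{c}0.png",p[:,:,::-1])
    k=env.get_calibration(c);print(c,k)
E
```

```text
pics
{'clock': 0.0, 'joint_pos': array([-1.40459971e+00,  3.13979930e-01,  4.49888147e-02,  1.30357528e+00,
       -7.69666831e-06,  1.43122658e+00]), 'qvel': array([-0.00111118,  0.00173037, -0.00022042,  0.00111654,  0.00079529,
        0.00134103]), 'tau': array([-1.59037827e-04, -4.80627859e+01,  2.98532957e+01,  1.91324466e-02,
       -1.94655895e-04,  1.96380171e-06]), 'tcp_pos': array([ 0.17301452, -0.54785341,  0.2414245 ]), 'orientation': array([ 0.56986172,  0.41845837,  0.57076226, -0.4175891 ]), 'wrist_force': array([ 0.19902653, -0.26905082, -0.29009655]), 'ft_torque': array([-0.03991099, -0.0505851 ,  0.06181145]), 'finger_gap': 0.08533738359076667}
scene {'mtx': array([[498.60735254,   0.        , 278.53850266],
       [  0.        , 498.60735254, 197.37514866],
       [  0.        ,   0.        ,   1.        ]]), 'distortion': array([0.02635948, 0.        , 0.        , 0.        , 0.        ]), 'camera_from_world': array([[ 0.23755578,  0.97129756, -0.01217828, -0.110342  ],
       [ 0.80933971, -0.20484659, -0.55046081, -0.39941654],
       [-0.53715592,  0.12090878, -0.83477218,  1.70584866],
       [ 0.        ,  0.        ,  0.        ,  1.        ]])}
top {'mtx': array([[401.92887605,   0.        , 276.27927097],
       [  0.        , 401.92887605, 202.35575336],
       [  0.        ,   0.        ,   1.        ]]), 'distortion': array([0.03570417, 0.        , 0.        , 0.        , 0.        ]), 'camera_from_world': array([[-0.02045267, -0.99965431, -0.01652097,  0.00430295],
       [-0.97994306,  0.02332016, -0.19790849,  0.55016687],
       [ 0.19822535,  0.01214185, -0.98008127,  0.90279699],
       [ 0.        ,  0.        ,  0.        ,  1.        ]])}
```

View pics/scene0.png

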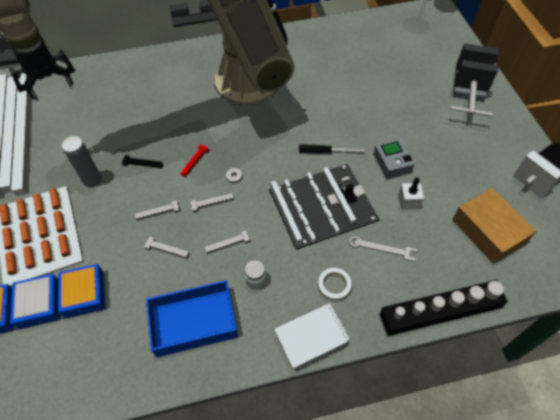

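View pics/top0.png

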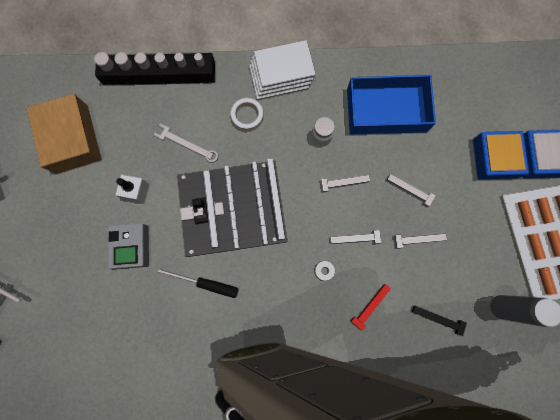

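The top view shows four steel bars around (345,183), (410,190), (355,238) and (420,239). The black and red look-alikes are at (438,320) and (372,305). The nest is at (232,210) with its handle to world +y, the stand at (128,186) and the console at (127,246).

```bash
cat > h.py <<'E'
from workcell import env
import numpy as np, cv2
def ray(cam,uv):
    k=env.get_calibration(cam);T=k["camera_from_world"];R=T[:3,:3];t=T[:3,3]
    n=cv2.undistortPoints(np.array(uv,float).reshape(-1,1,2),k["mtx"],k["distortion"]).reshape(-1,2)
    d=np.c_[n,np.ones(len(n))]@R
    return -R.T@t,d
def atz(cam,uv,z):
    o,d=ray(cam,uv);s=(z-o[2])/d[:,2];return o+d*s[:,None]
def proj(cam,P):
    k=env.get_calibration(cam);T=k["camera_from_world"]
    return cv2.projectPoints(np.array(P,float).reshape(-1,3),cv2.Rodrigues(T[:3,:3])[0],T[:3,3],k["mtx"],k["distortion"])[0].reshape(-1,2)
def cloud(cam,d):
    k=env.get_calibration(cam);T=k["camera_from_world"]
    v,u=np.nonzero(d>0);z=d[v,u]
    n=cv2.undistortPoints(np.c_[u,v].astype(float).reshape(-1,1,2),k["mtx"],k["distortion"]).reshape(-1,2)
    P=np.c_[n*z[:,None],z]-T[:3,3]
    out=np.full(d.shape+(3,),np.nan);out[v,u]=P@T[:3,:3];return out
E
cat > det.py <<'E'
from h import *
import pickle
R={}
for c in ("top","scene"):
    p,d=env.read_camera(c); R[c]=(p,d)
    for t in ("bar1_mid","bar1_head","nest_slots","fence_handle","recess","stylus_grip","stand_hole0","nest"):
        r=env.boxes_of(c,t)
        print(c,t,[(np.round(x["uv"],1).tolist(),round(x["confidence"],2)) for x in r][:8])
pickle.dump(R,open("im.pkl","wb"))
E
python3 det.py
```

```text
top bar1_mid [([413.2, 189.7], 0.95)]
top bar1_head [([408.3, 189.1], 0.9), ([341.5, 182.2], 0.62)]
top nest_slots [([123.8, 185.2], 0.6), ([230.6, 207.9], 0.56)]
top fence_handle [([209.0, 206.6], 0.64), ([124.7, 185.6], 0.15)]
top recess [([127.0, 244.7], 0.82), ([412.1, 191.5], 0.29)]
top stylus_grip [([325.2, 267.3], 0.45)]
top stand_hole0 [([135.8, 192.6], 0.62), ([328.0, 271.5], 0.38), ([411.7, 191.0], 0.27)]
top nest [([231.4, 210.2], 0.73)]
scene bar1_mid [([164.4, 246.1], 0.82)]
scene bar1_head [([165.6, 246.7], 0.93), ([156.6, 213.6], 0.55)]
scene nest_slots [([323.9, 204.4], 0.98)]
scene fence_handle [([342.8, 194.0], 0.88)]
scene recess [([394.9, 160.4], 0.59)]
scene stylus_grip [([413.7, 187.9], 0.42)]
scene stand_hole0 [([406.9, 198.0], 0.62), ([207.3, 202.5], 0.61)]
scene nest [([324.0, 206.2], 0.71)]
```

```bash
python3 - <<'E'
from h import *
import pickle
R=pickle.load(open("im.pkl","rb"))
p,d=R["top"]; crop=p[150:270,90:300][:,:,::-1]
cv2.imwrite("pics/topnest.png",cv2.resize(crop,None,fx=3.8,fy=3.8,interpolation=cv2.INTER_CUBIC))
p,d=R["scene"]; crop=p[130:260,260:440][:,:,::-1]
cv2.imwrite("pics/scnest.png",cv2.resize(crop,None,fx=4.4,fy=4.4,interpolation=cv2.INTER_CUBIC))
E
```

```text
(no output)
```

View pics/topnest.png

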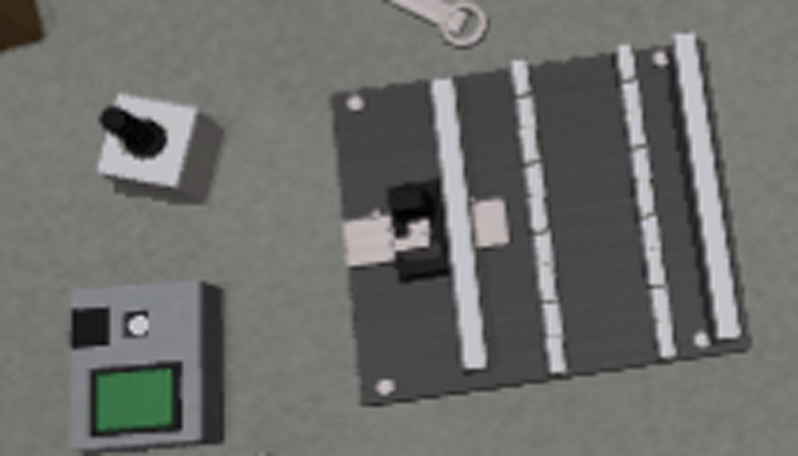

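View pics/scnest.png

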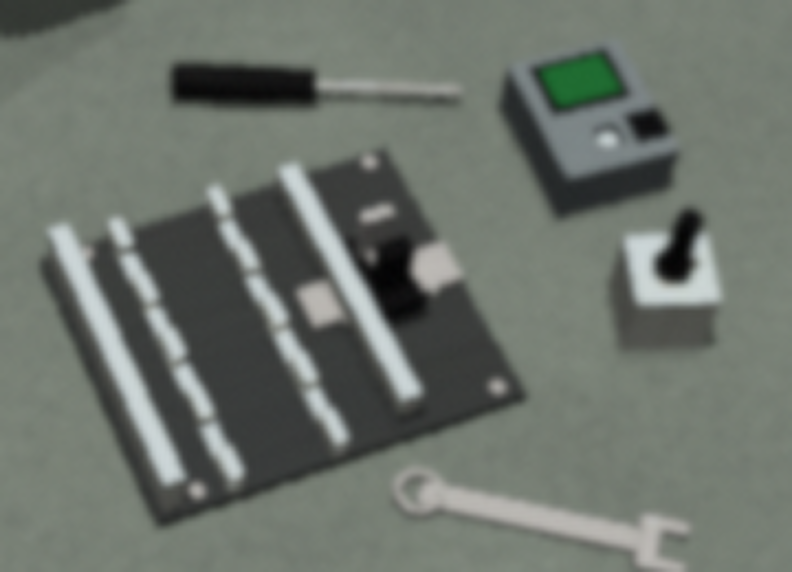

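```bash
cat > fit.py <<'E'
from h import *
from scipy.optimize import minimize
from scipy.ndimage import map_coordinates, gaussian_filter
def gmag(p,s):
    g=0
    for c in range(3):
        f=p[:,:,c].astype(float)
        g=g+gaussian_filter(f,s,order=(0,1))**2+gaussian_filter(f,s,order=(1,0))**2
    return np.sqrt(g)*s
def rect(x0,x1,y0,y1,z): 
    c=[(x0,y0,z),(x1,y0,z),(x1,y1,z),(x0,y1,z)]
    return [(c[i],c[(i+1)%4]) for i in range(4)]
def poly(pts,z):
    return [((*pts[i],z),(*pts[(i+1)%len(pts)],z)) for i in range(len(pts))]
def samp(segs,n=25):
    t=np.linspace(.03,.97,n)[:,None]
    return np.concatenate([np.array(a)*(1-t)+np.array(b)*t for a,b in segs])
def fit(ims,segs,x0,sig=(2.5,1.2,.8),st=(.006,.006,.06)):
    P=samp(segs);x=np.array(x0,float)
    for i,s in enumerate(sig):
        G={c:gmag(im[0],s) for c,im in ims.items()}
        def f(q):
            c,n=np.cos(q[2]),np.sin(q[2])
            W=np.c_[q[0]+c*P[:,0]-n*P[:,1],q[1]+n*P[:,0]+c*P[:,1],P[:,2]]
            v=0
            for k in G:
                uv=proj(k,W); v-=np.sqrt(map_coordinates(G[k],[uv[:,1],uv[:,0]],order=1)).mean()
            return v
        h=np.array(st)/(2**i)
        r=minimize(f,x,method="Nelder-Mead",options=dict(initial_simplex=[x]+[x+h*e for e in np.eye(3)]+[] ,xatol=1e-5,fatol=1e-5));x=r.x
    return x,r.fun
mm=1e-3
NEST=rect(-.105,.105,-.085,.167,.010)
def barsegs(z=.016):
    w,h=.008,.016
    return poly([(-.06,-w),(.046,-w),(.046,-h),(.06,-h),(.06,h),(.046,h),(.046,w),(-.06,w)],z)
BAR=barsegs()
BOX=rect(-.05,.05,-.04,.04,.045)
STAND=rect(-.026,.026,-.026,.026,.055)
def both(R,segs,x0,**k):
    a=fit({"top":R["top"]},segs,x0,**k);b=fit({"scene":R["scene"]},segs,x0,**k);c=fit(R,segs,x0,**k)
    return a,b,c
E
python3 - <<'E'
from fit import *
import pickle
R=pickle.load(open("im.pkl","rb"))
def c(u,v,s,ox,oy): return [u/s+ox,v/s+oy]
A=atz("top",[c(*q,3.8,90,150) for q in((332,95),(702,37),(748,350),(362,404))],.01)
B=atz("scene",[c(*q,4.4,260,130) for q in((525,398),(160,525),(42,262),(385,150))],.01)
print(A.round(4),B.round(4))
np.set_printoptions(suppress=True,precision=4)
yaw=np.arctan2(-(A[0]-A[1])[0],(A[0]-A[1])[1])
m=(A.mean(0)+B.mean(0))/2; o=m[:2]-.041*np.array([-np.sin(yaw),np.cos(yaw)])
print(yaw,o)
for r in both(R,NEST,[*o,yaw]): print("nest",r)
for nm,uvs in dict(a=((325,184),(368,179)),b=((433,200),(391,178)),c=((378,237),(332,239)),d=((399,240),(446,237))).items():
    W=atz("top",uvs,.016); h=W[0]-W[1];y=np.arctan2(h[1],h[0])
    for r in both(R,BAR,[*W.mean(0)[:2],y]): print(nm,r)
W=atz("top",[(127,246)],.045)[0]
for r in both(R,BOX,[W[0],W[1],np.pi+.05]): print("box",r)
W=atz("top",[(129,186)],.055)[0]
for r in both(R,STAND,[W[0],W[1],.0]): print("stand",r)
E
```

```text
[[ 0.636   0.2421  0.01  ]
 [ 0.6702 -0.0056  0.01  ]
 [ 0.4594 -0.0311  0.01  ]
 [ 0.4305  0.217   0.01  ]] [[ 0.6411  0.2443  0.01  ]
 [ 0.6719 -0.0014  0.01  ]
 [ 0.4655 -0.0269  0.01  ]
 [ 0.4331  0.2201  0.01  ]]
0.1373068702542188 [0.5566 0.0667]
nest (array([0.5525, 0.0698, 0.1214]), np.float64(-5.270778501050225))
nest (array([0.5581, 0.0666, 0.1246]), np.float64(-5.323232139289228))
nest (array([0.5552, 0.0655, 0.1296]), np.float64(-9.976453958737963))
a (array([ 0.6084, -0.1808,  1.6986]), np.float64(-6.5573143312413995))
a (array([ 0.6065, -0.1793,  1.7047]), np.float64(-5.488284493690589))
a (array([ 0.6078, -0.1802,  1.7053]), np.float64(-11.795541952205499))Traceback (most recent call last):
  File "<stdin>", line 15, in <module>
  File "fit.py", line 41, in both
    a=fit({"top":R["top"]},segs,x0,**k);b=fit({"scene":R["scene"]},segs,x0,**k);c=fit(R,segs,x0,**k)
                                          ~~~^^^^^^^^^^^^^^^^^^^^^^^^^^^^^^^^^^
  File "fit.py", line 30, in fit
    r=minimize(f,x,method="Nelder-Mead",options=dict(initial_simplex=[x]+[x+h*e for e in np.eye(3)]+[] ,xatol=1e-5,fatol=1e-5));x=r.x
    res = _minimize_neldermead(fun, x0, args, callback, bounds=bounds,
                               **options)
    fxc = func(xc)
    fx = function(np.copy(x), *(wrapper_args + args))
  File "fit.py", line 27, in f
    uv=proj(k,W); v-=np.sqrt(map_coordinates(G[k],[uv[:,1],uv[:,0]],order=1)).mean()
  File "h.py", line 11, in proj
    k=env.get_calibration(cam);T=k["camera_from_world"]
ValueError: time passes only in moves, steps and waits
```

```bash
python3 - <<'E'
import re
s=open("h.py").read()
s=s.replace("def ray","_c={}\ndef cal(c):\n    if c not in _c: _c[c]=env.get_calibration(c)\n    return _c[c]\ndef ray",1).replace("k=env.get_calibration(cam)","k=cal(cam)")
open("h.py","w").write(s)
f=open("fit.py").read()
f+='''
for xc in (-.046,0,.046):
    for yc in (-.032,.038):
        NEST+=rect(xc-.012,xc+.012,yc-.005,yc+.005,.030)
'''
open("fit.py","w").write(f)
E
cat > fitall.py <<'E'
from fit import *
import pickle
np.set_printoptions(suppress=True,precision=4)
R=pickle.load(open("im.pkl","rb"))
out={}
for x0 in ([.5525,.0698,.1214],[.5552,.0655,.13]):
    for r in both(R,NEST,x0): print("nest",r)
out["nest"]=r[0]
for nm,uvs in dict(a=((325,184),(368,179)),b=((433,200),(391,178)),c=((378,237),(332,239)),d=((399,240),(446,237))).items():
    W=atz("top",uvs,.016); h=W[0]-W[1];y=np.arctan2(h[1],h[0])
    for r in both(R,BAR,[*W.mean(0)[:2],y]): print(nm,r)
    out[nm]=r[0]
W=atz("top",[(127,246)],.045)[0]
for r in both(R,BOX,[W[0],W[1],.08]): print("box",r)
out["box"]=r[0]
W=atz("top",[(129,186)],.055)[0]
for r in both(R,STAND,[W[0],W[1],-.15]): print("stand",r)
out["stand"]=r[0]
pickle.dump(out,open("pose.pkl","wb"))
def draw(cam,segs,q,im):
    c,n=np.cos(q[2]),np.sin(q[2])
    for a,b in segs:
        P=np.array([a,b]);W=np.c_[q[0]+c*P[:,0]-n*P[:,1],q[1]+n*P[:,0]+c*P[:,1],P[:,2]]
        uv=proj(cam,W)*4; cv2.line(im,*[tuple(int(v) for v in np.round(u+2)) for u in uv],(0,0,255),1)
for cam,(x,y) in dict(top=(90,140),scene=(250,120)).items():
    im=cv2.resize(R[cam][0][:,:,::-1],None,fx=4,fy=4,interpolation=cv2.INTER_CUBIC)
    for k,S in dict(nest=NEST,a=BAR,b=BAR,c=BAR,d=BAR,box=BOX,stand=STAND).items(): draw(cam,S,out[k],im)
    cv2.imwrite(f"pics/ov_{cam}.png",im[y*4:y*4+560,x*4:x*4+800])
    x,y=dict(top=(300,150),scene=(125,170))[cam]
    cv2.imwrite(f"pics/ovb_{cam}.png",im[y*4:y*4+480,x*4:x*4+640])
E
python3 fitall.py
```

```text
nest (array([0.572 , 0.0674, 0.125 ]), np.float64(-6.8481527663320545))
nest (array([0.5606, 0.0678, 0.1315]), np.float64(-6.351412095325626))
nest (array([0.5577, 0.0663, 0.127 ]), np.float64(-13.114124705311369))
nest (array([0.5571, 0.0659, 0.1287]), np.float64(-6.97359873692557))
nest (array([0.5606, 0.0678, 0.1315]), np.float64(-6.351412098455743))
nest (array([0.5577, 0.0663, 0.127 ]), np.float64(-13.114124774435787))
a (array([ 0.6084, -0.1808,  1.6986]), np.float64(-6.5573143312413995))
a (array([ 0.6065, -0.1793,  1.7047]), np.float64(-5.488284493690589))
a (array([ 0.6078, -0.1802,  1.7053]), np.float64(-11.795541952205499))
b (array([ 0.5856, -0.3403, -2.1372]), np.float64(-6.76841650361124))
b (array([ 0.5843, -0.3384, -2.1396]), np.float64(-5.691101662595379))
b (array([ 0.5851, -0.3397, -2.1362]), np.float64(-12.213607145640484))
c (array([ 0.4659, -0.1974, -1.5211]), np.float64(-7.0644551783396174))
c (array([ 0.4643, -0.1953, -1.5243]), np.float64(-5.620002736459316))
c (array([ 0.4656, -0.1968, -1.5254]), np.float64(-12.499089263124972))
d (array([ 0.4603, -0.3538,  1.6426]), np.float64(-6.651980950912871))
d (array([ 0.4584, -0.3525,  1.6477]), np.float64(-5.586549095371556))
d (array([ 0.4598, -0.3534,  1.6462]), np.float64(-12.036197647552967))
box (array([0.4635, 0.3513, 0.0613]), np.float64(-4.424016375590757))
box (array([0.4592, 0.3498, 0.1126]), np.float64(-4.767258077881882))
box (array([0.4578, 0.351 , 0.0602]), np.float64(-9.587385415207581))
stand (array([ 0.5978,  0.3474, -0.2137]), np.float64(-7.003619297274578))
stand (array([ 0.5979,  0.349 , -0.2487]), np.float64(-6.573583629218775))
stand (array([ 0.5976,  0.3479, -0.2308]), np.float64(-13.445919115885326))
```

View pics/ov_top.png

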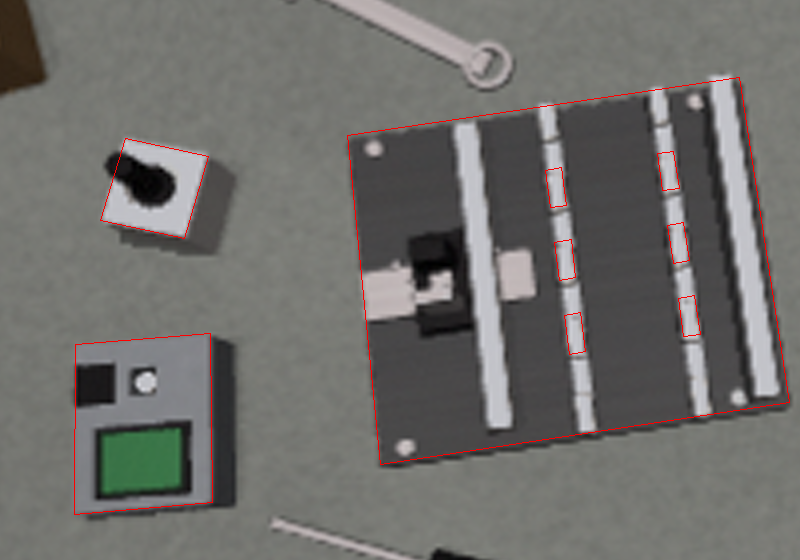

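View pics/ov_scene.png

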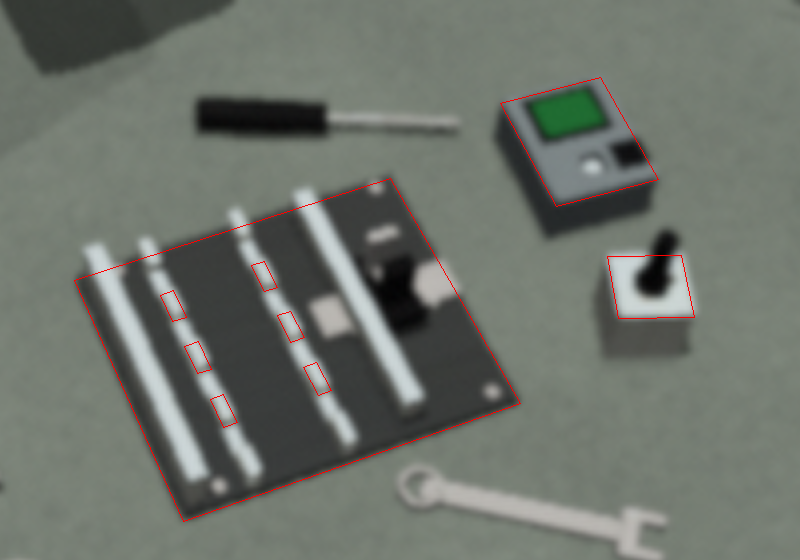

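View pics/ovb_top.png

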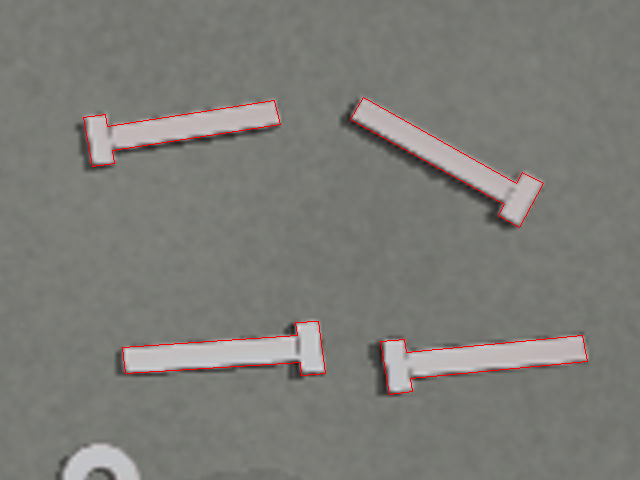

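View pics/ovb_scene.png

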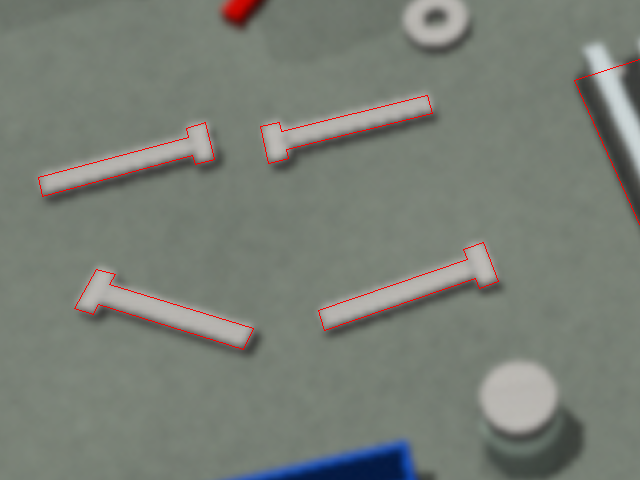

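```bash
cat > fitn.py <<'E'
from fit import *
def fitn(ims,x0,sig=(2,1.2,.8)):
    W4=samp(rect(-.095,.095,.105,.119,.040),60)
    S=samp([((x0_,y,.03),(x1_,y,.03)) for y in(-.037,-.027,.033,.043) for x0_,x1_ in((-.058,-.034),(-.012,.012),(.034,.058))])
    P0=samp([((-.1,-.085,.01),(.1,-.085,.01)),((-.1,.167,.01),(.1,.167,.01))])
    x=np.array(x0,float)
    for i,s in enumerate(sig):
        G={c:gmag(im[0],s) for c,im in ims.items()}
        def f(q):
            c,n=np.cos(q[2]),np.sin(q[2]);v=0
            for P,w in((W4-[0,q[3],0],1),(S,.6),(P0,.3)):
                W=np.c_[q[0]+c*P[:,0]-n*P[:,1],q[1]+n*P[:,0]+c*P[:,1],P[:,2]]
                for k in G:
                    uv=proj(k,W); v-=w*np.sqrt(map_coordinates(G[k],[uv[:,1],uv[:,0]],order=1)).mean()
            return v
        h=np.array([.005,.005,.03,.005])/(2**i)
        r=minimize(f,x,method="Nelder-Mead",options=dict(initial_simplex=[x]+[x+h*e for e in np.eye(4)],xatol=1e-5,fatol=1e-5));x=r.x
    return x,r.fun
if __name__=="__main__":
    import pickle
    np.set_printoptions(suppress=True,precision=4)
    R=pickle.load(open("im.pkl","rb"))
    for c in R: print(c,ray(c,[(280,210)])[0])
    for q in(.02,.03,.04):
      for ims in ({"top":R["top"]},{"scene":R["scene"]},R):
        print(q,fitn(ims,[.557,.0665,.128,q]))
E
python3 fitn.py
```

```text
top [ 0.3603 -0.0195  0.9938]
scene [ 1.2658 -0.1809  1.2028]
0.02 (array([0.5553, 0.0656, 0.1273, 0.0241]), np.float64(-14.31699841702139))
0.02 (array([0.554 , 0.0668, 0.123 , 0.0233]), np.float64(-13.156338318784613))
0.02 (array([0.555 , 0.066 , 0.127 , 0.0239]), np.float64(-27.120635073544303))
0.03 (array([0.5553, 0.0656, 0.1273, 0.0241]), np.float64(-14.316998393516064))
0.03 (array([0.554 , 0.0668, 0.123 , 0.0233]), np.float64(-13.156338270852391))
0.03 (array([0.555 , 0.066 , 0.127 , 0.0239]), np.float64(-27.120635454899606))
0.04 (array([0.5552, 0.0655, 0.1163, 0.037 ]), np.float64(-10.974148334559537))
0.04 (array([0.554 , 0.0668, 0.123 , 0.0233]), np.float64(-13.15633789584844))
0.04 (array([0.555 , 0.066 , 0.127 , 0.0239]), np.float64(-27.120634899156023))
```

```bash
python3 - <<'E'
from fit import *
import pickle
R=pickle.load(open("im.pkl","rb"))
q=[.5547,.0662,.126]
def n2w(P):
    P=np.array(P,float).reshape(-1,3);c,n=np.cos(q[2]),np.sin(q[2])
    return np.c_[q[0]+c*P[:,0]-n*P[:,1],q[1]+n*P[:,0]+c*P[:,1],P[:,2]]
y=.137-.0249
pts=[]
for cam,(x0,y0) in dict(top=(175,180),scene=(320,165)).items():
    im=cv2.resize(R[cam][0][:,:,::-1],None,fx=10,fy=10,interpolation=cv2.INTER_CUBIC)
    for S,col in((rect(-.0225,-.0205,y-.011,y+.011,.075),(0,0,255)),(rect(.0105,.0155,y-.011,y+.011,.075),(0,255,0))):
        for a,b in S:
            uv=proj(cam,n2w([a,b]))*10+5;cv2.line(im,*[tuple(int(v) for v in u) for u in uv],col,1)
    cv2.imwrite(f"pics/hd_{cam}.png",im[y0*10:y0*10+500,x0*10:x0*10+600])
C=cloud("top",R["top"][1])
pts=[proj("top",n2w([[0,y,.058]]))[0]];print(pts,n2w([[0,y,.058]]))
C2=C[195:225,190:215,2];np.set_printoptions(linewidth=200,precision=0,suppress=True);print((C2*1000).round())
E
```

```text
[array([198.30962735, 207.85633746])] [[0.54061274 0.17741133 0.058     ]]
[[11. 10. 10. 10. 13.  9. 13. 10. 14.  9.  9.  9. 12. 11. 11. 11. 42. 39. 40. 42. 41. 41. 37. 11. 11.]
 [13. 10.  9. 10. 11.  7. 12. 12. 10. 14. 10. 12. 12. 12. 12. 13. 10. 42. 40. 42. 43. 41. 36. 22.  9.]
 [ 8. 12.  8. 11. 10.  8.  9. 10. 14. 10. 14. 10.  8. 10. 11. 33. 36. 43. 41. 40. 39. 44. 39. 24. 13.]
 [11. 12.  8. 12.  9.  8. 12.  9.  9. nan 35. 36. 36. 34. 37. 35. 36. 43. 41. 42. 42. 42. 41. 25. 12.]
 [12. 12.  8. 35. 36. 35. 35. 36. 76. 74. 74. 34. 34. 37. 34. 37. 39. 42. 42. 42. 42. 42. 43. 27. 10.]
 [11.  8.  8. 76. 79. 74. 78. 78. 75. 76. 73. 72. 35. 34. 37. 36. 34. 44. 43. 43. 41. 40. 45. 28. 14.]
 [10. 11. 71. 75. 76. 75. 77. 74. 75. 77. 78. 74. 64. 35. 35. 36. 37. 43. 41. 42. 42. 38. 43. 30. 11.]
 [ 8. 12. 73. 73. 76. 78. 76. 75. 75. 73. 76. 75. 68. 56. 33. 38. 34. 41. 38. 42. 38. 40. 44. 31. 19.]
 [ 9. 11. 11. 77. 73. 73. 75. 76. 81. 76. 77. 74. 68. 50. 39. 37. 37. 41. 44. 39. 39. 42. 40. 37. 19.]
 [12.  9. 11. 77. 77. 77. 76. 74. 77. 72. 78. 73. 67. 57. 40. 36. 35. 35. 38. 43. 41. 42. 40. 37. 
[... 1365 characters left out ...]
 33. 36. 45. 42. 38. 38. 35. 33. 37. 37. 38. 36. 38. 33. 43. 40. 43. 40. 41. 41.]
 [13.  7. 10. 11. 11. 36. 38. 34. 37. 37. 36. 37. 35. 37. 35. 37. 37. 38. 38. 44. 42. 40. 40. 40. 41.]
 [10. 10. 12. 11. 10. 34. 36. 37. 37. 37. 36. 37. 39. 34. 35. 40. 38. 35. 34. 39. 39. 43. 40. 41. 41.]
 [10.  9. 10.  8. 15. 36. 35. 35. 36. 32. 35. 37. 37. 35. 37. 35. 35. 32. 30. 40. 39. 43. 41. 40. 40.]
 [11.  8. 14.  9. 11. 35. 36. 36. 37. 37. 35. 32. 34. 26. 25. 24. 23.  9. 10. 10. 40. 42. 40. 44. 43.]
 [11. 13.  5. 10. 14. 14. 33. 26. 23. 22.  9.  8. 10. 10. 12. 11. 12. 12.  9. 11. 42. 42. 39. 39. 36.]
 [11.  9. 12. 11. 12. 11. 14.  9. 12. 11.  8. 10.  9.  8.  8.  9. 12. 13. 12. 13. 42. 41. 42. 39. 41.]]
```

View pics/hd_top.png

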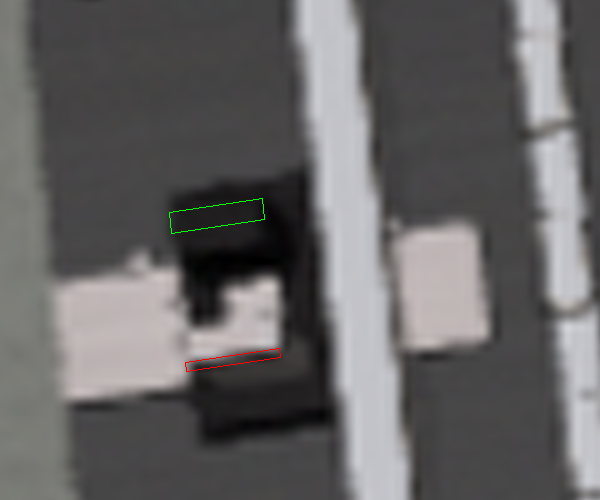

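View pics/hd_scene.png

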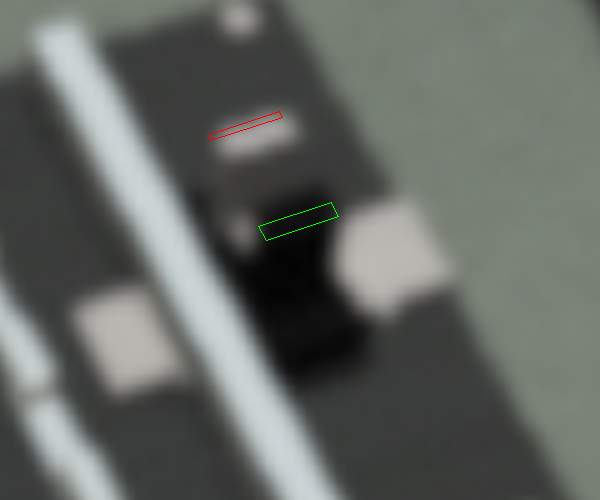

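Poses agree between the cameras to about 2 mm, so I'll use the mean. Next is a planner helper and the handle approach.

```bash
cat > plan.py <<'E'
import sys
from h import *
from scipy.spatial.transform import Rotation as Ro
Q=[.5547,.0662,.126]
def n2w(P,q=Q):
    P=np.array(P,float);c,n=np.cos(q[2]),np.sin(q[2])
    return np.array([q[0]+c*P[0]-n*P[1],q[1]+n*P[0]+c*P[1],P[2]])
def state():
    s=env.get_state();w,x,y,z=s["orientation"]
    return s,Ro.from_quat([x,y,z,w]),np.array(s["tcp_pos"])
def plan(p,phi,show=True):
    s,R,t=state()
    z=np.array([np.cos(phi),np.sin(phi),0]);x=np.array([0,0,-1.]);y=np.cross(z,x)
    Rt=Ro.from_matrix(np.c_[x,y,z]);rv=(R.inv()*Rt).as_rotvec();sh=R.inv().apply(np.array(p)-t)
    q6=np.arctan2(p[1],p[0])-phi+np.pi/2
    print("t",round(s["clock"],1),"tcp",t.round(4),"F",np.round(s["wrist_force"],1),"gap",round(s["finger_gap"],4),"q6",round(s["joint_pos"][5],2),"->",round(q6,2))
    print("  target",np.round(p,4),"turn",rv.round(3),"shift",sh.round(4))
def phi_now():
    s,R,t=state();v=R.as_matrix()[:,2];return np.arctan2(v[1],v[0])
if __name__=="__main__":
    a=[float(v) for v in sys.argv[2:]]
    if sys.argv[1]=="n": p=n2w(a[:3]);phi=a[3]+Q[2]
    else: p=a[:3];phi=a[3]
    plan(p,phi)
E
python3 plan.py n 0 .1121 .15 0; python3 plan.py n 0 .1121 .054 0
```

```text
t 1.0 tcp [ 0.1731 -0.5484  0.2423] F [-0.3 -0.1  0.4] gap 0.0852 q6 1.43 -> 1.76
  target [0.5406 0.1774 0.15  ] turn [-1.391  0.     0.   ] shift [ 0.0923  0.569  -0.5815]
t 1.0 tcp [ 0.1731 -0.5484  0.2423] F [-0.3 -0.1  0.4] gap 0.0852 q6 1.43 -> 1.76
  target [0.5406 0.1774 0.054 ] turn [-1.391  0.     0.   ] shift [ 0.1883  0.569  -0.5815]
```

Emit:
{"op": "step_arm", "data": {"moves": [[[-1.391, 0, 0, 0, 0.569, -0.5815, 1], [-1.391, 0, 0, 0, 0.569, -0.5815, 1], [-1.391, 0, 0, 0, 0.569, -0.5815, 1], [-1.391, 0, 0, 0, 0.569, -0.5815, 1], [-1.391, 0, 0, 0, 0.569, -0.5815, 1], [-1.391, 0, 0, 0, 0.569, -0.5815, 1], [-1.391, 0, 0, 0, 0.569, -0.5815, 1], [-1.391, 0, 0, 0, 0.569, -0.5815, 1], [-1.391, 0, 0, 0, 0.569, -0.5815, 1], [-1.391, 0, 0, 0, 0.569, -0.5815, 1], [-1.391, 0, 0, 0, 0.569, -0.5815, 1], [-1.391, 0, 0, 0, 0.569, -0.5815, 1]]]}}

```text
clock: 2.2
tcp_pos: [0.4449, -0.011, 0.2427]
orientation: [0.706, -0.045, 0.705, 0.044]
wrist_force: [0.3, -0.1, 0.5]
finger_gap: 0.0855
```

```bash
python3 plan.py n 0 .1121 .12 0
```

```text
t 2.2 tcp [ 0.4449 -0.011   0.2427] F [ 0.3 -0.1  0.5] gap 0.0855 q6 1.24 -> 1.76
  target [0.5406 0.1774 0.12  ] turn [0.    0.001 0.001] shift [0.1227 0.175  0.1186]
```

Emit:
{"op": "step_arm", "data": {"moves": [[[0, 0.001, 0.001, 0, 0.175, 0.1186, 0.75], [0, 0.001, 0.001, 0, 0.175, 0.1186, 0.75], [0, 0.001, 0.001, 0, 0.175, 0.1186, 0.75], [0, 0.001, 0.001, 0, 0.175, 0.1186, 0.75], [0, 0.001, 0.001, 0, 0.175, 0.1186, 0.75], [0, 0.001, 0.001, 0.04, 0.175, 0.1186, 0.75], [0, 0.001, 0.001, 0.08, 0.175, 0.1186, 0.75], [0, 0.001, 0.001, 0.12, 0.175, 0.1186, 0.75], [0, 0.001, 0.001, 0.1227, 0.175, 0.1186, 0.75], [0, 0.001, 0.001, 0.1227, 0.175, 0.1186, 0.75], [0, 0.001, 0.001, 0.1227, 0.175, 0.1186, 0.75]]]}}

```text
clock: 3.3
tcp_pos: [0.5421, 0.1774, 0.1224]
orientation: [0.707, -0.044, 0.704, 0.045]
wrist_force: [-0.4, 0.4, -0.8]
finger_gap: 0.0639
```

```bash
python3 plan.py n 0 .1121 .056 0; python3 - <<'E'
from h import *
p,d=env.read_camera("top");cv2.imwrite("pics/t1.png",cv2.resize(p[120:280,90:300][:,:,::-1],None,fx=3.6,fy=3.6,interpolation=2))
p,d=env.read_camera("scene");cv2.imwrite("pics/s1.png",cv2.resize(p[100:260,260:460][:,:,::-1],None,fx=3.6,fy=3.6,interpolation=2))
E
```

```text
t 3.3 tcp [0.5421 0.1774 0.1224] F [-0.4  0.4 -0.8] gap 0.0639 q6 1.62 -> 1.76
  target [0.5406 0.1774 0.056 ] turn [-0.     0.004 -0.   ] shift [ 0.0664  0.0002 -0.0017]
```

View pics/s1.png

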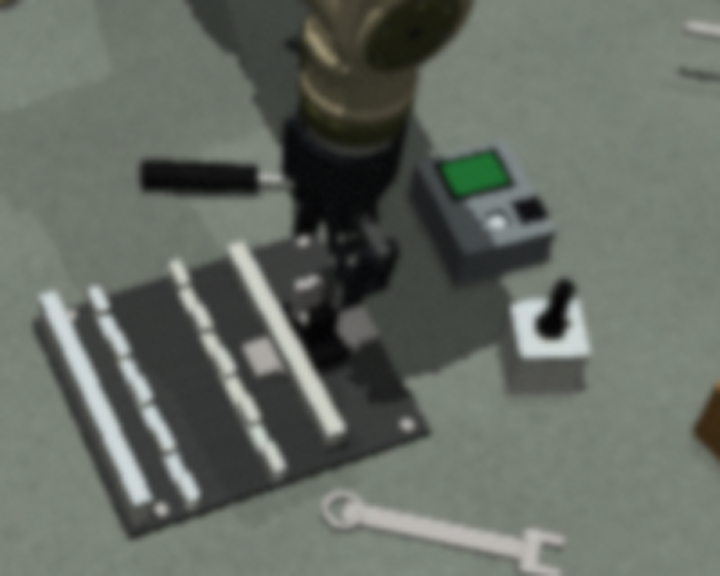

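View pics/t1.png

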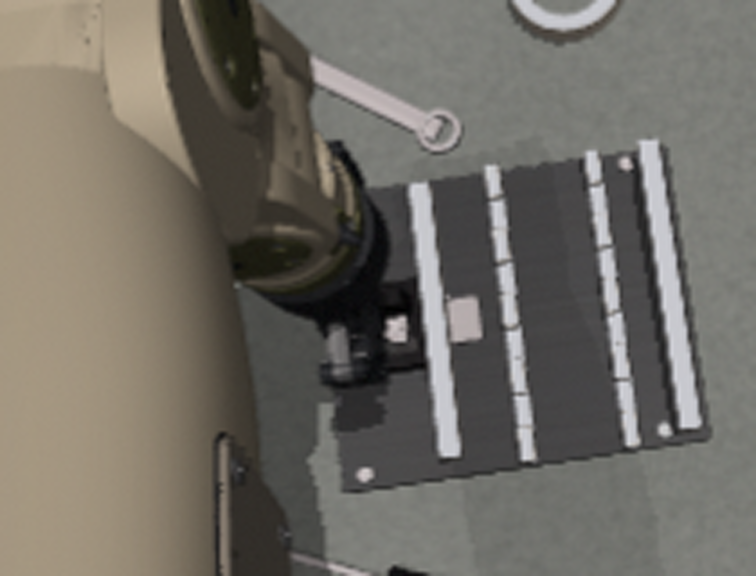

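The gripper straddles the handle in both views. Descend and squeeze.

Emit:
{"op": "step_arm", "data": {"moves": [[[0, 0.004, 0, 0.03, 0, -0.0017, 0.75], [0, 0.004, 0, 0.05, 0, -0.0017, 0.75], [0, 0.004, 0, 0.066, 0, -0.0017, 0.75], [0, 0.004, 0, 0.066, 0, -0.0017, 0.75], [0, 0.004, 0, 0.066, 0, -0.0017, 0.75]]]}}

```text
clock: 3.9
tcp_pos: [0.5419, 0.1775, 0.0581]
orientation: [0.707, -0.044, 0.705, 0.045]
wrist_force: [0.0, 0.3, 0.1]
finger_gap: 0.0641
```

Emit:
{"op": "step_arm", "data": {"moves": [[[0, 0, 0, 0, 0, 0, 0.45], [0, 0, 0, 0, 0, 0, 0.3], [0, 0, 0, 0, 0, 0, 0.2], [0, 0, 0, 0, 0, 0, 0.2], [0, 0, 0, 0, 0, 0, 0.2], [0, 0, 0, 0, 0, 0, 0.2]]], "force": 40}}

```text
clock: 4.5
tcp_pos: [0.5425, 0.1777, 0.06]
orientation: [0.707, -0.044, 0.704, 0.045]
wrist_force: [-0.9, 0.3, 7.3]
finger_gap: 0.029
```

```bash
python3 plan.py n 0 .1121 .056 0
```

```text
t 4.5 tcp [0.5425 0.1777 0.06  ] F [-0.9  0.3  7.3] gap 0.029 q6 1.62 -> 1.76
  target [0.5406 0.1774 0.056 ] turn [-0.001  0.004 -0.001] shift [ 0.004  -0.0001 -0.002 ]
```

Emit:
{"op": "step_arm", "data": {"moves": [[[0, 0, 0, 0, 0.005, 0, 0.2], [0, 0, 0, 0, 0.01, 0, 0.2], [0, 0, 0, 0, 0.015, 0, 0.2], [0, 0, 0, 0, 0.02, 0, 0.2], [0, 0, 0, 0, 0.024, 0, 0.2], [0, 0, 0, 0, 0.027, 0, 0.2], [0, 0, 0, 0, 0.027, 0, 0.2], [0, 0, 0, 0, 0.027, 0, 0.2]]]}}

```text
clock: 5.3
tcp_pos: [0.5394, 0.2022, 0.0601]
orientation: [0.707, -0.045, 0.704, 0.042]
wrist_force: [1.3, -10.1, -1.5]
finger_gap: 0.0292
```

```bash
python3 plan.py n 0 .137 .058 0
```

```text
t 5.3 tcp [0.5394 0.2022 0.0601] F [  1.3 -10.1  -1.5] gap 0.0292 q6 1.67 -> 1.8
  target [0.5375 0.2021 0.058 ] turn [-0.002  0.004  0.004] shift [ 0.0021  0.0002 -0.002 ]
```

Emit:
{"op": "step_arm", "data": {"moves": [[[0, 0, 0, 0, 0, 0, 0.4], [0, 0, 0, 0, 0, 0, 0.6], [0, 0, 0, 0, 0, 0, 0.75], [0, 0, 0, 0, 0, 0, 0.75], [0, 0, 0, -0.03, 0, 0, 0.75], [0, 0, 0, -0.06, 0, 0, 0.75], [0, 0, 0, -0.11, 0, 0, 0.75], [0, 0, 0, -0.11, 0, 0, 0.75]]]}}

```text
clock: 6.1
tcp_pos: [0.5436, 0.2041, 0.1779]
orientation: [0.712, -0.044, 0.699, 0.043]
wrist_force: [0.8, 0.7, 0.5]
finger_gap: 0.0641
```

```bash
python3 plan.py w .4651 -.1961 .10 .046; python3 plan.py w .6074 -.180 .1 .132
```

```text
t 6.1 tcp [0.5436 0.2041 0.1779] F [0.8 0.7 0.5] gap 0.0641 q6 1.67 -> 1.13
  target [ 0.4651 -0.1961  0.1   ] turn [0.078 0.018 0.002] shift [ 0.0767 -0.3871 -0.1288]
t 6.1 tcp [0.5436 0.2041 0.1779] F [0.8 0.7 0.5] gap 0.0641 q6 1.67 -> 1.15
  target [ 0.6074 -0.18    0.1   ] turn [-0.008  0.018  0.003] shift [ 0.0792 -0.3888  0.0144]
```

Emit:
{"op": "step_arm", "data": {"moves": [[[0.078, 0.018, 0.002, 0.02, -0.3871, -0.1288, 0.5], [0.078, 0.018, 0.002, 0.02, -0.3871, -0.1288, 0.5], [0.078, 0.018, 0.002, 0.02, -0.3871, -0.1288, 0.5], [0.078, 0.018, 0.002, 0.02, -0.3871, -0.1288, 0.5], [0.078, 0.018, 0.002, 0.02, -0.3871, -0.1288, 0.5], [0.078, 0.018, 0.002, 0.02, -0.3871, -0.1288, 0.5], [0.078, 0.018, 0.002, 0.02, -0.3871, -0.1288, 0.5], [0.078, 0.018, 0.002, 0.02, -0.3871, -0.1288, 0.5], [0.078, 0.018, 0.002, 0.05, -0.3871, -0.1288, 0.5], [0.078, 0.018, 0.002, 0.0767, -0.3871, -0.1288, 0.5], [0.078, 0.018, 0.002, 0.0767, -0.3871, -0.1288, 0.5], [0.078, 0.018, 0.002, 0.0767, -0.3871, -0.1288, 0.5]]]}}

```text
clock: 7.3
tcp_pos: [0.4652, -0.1959, 0.1003]
orientation: [0.707, -0.016, 0.707, 0.017]
wrist_force: [1.6, 0.4, -0.8]
finger_gap: 0.0428
```

```bash
python3 plan.py w .4650 -.1963 .014 .048;python3 - <<'E'
from h import *
for c in("top","scene"):
    p,d=env.read_camera(c);cv2.imwrite(f"pics/{c}2.png",p[:,:,::-1])
E
```

```text
t 7.3 tcp [ 0.4652 -0.1959  0.1003] F [ 1.6  0.4 -0.8] gap 0.0428 q6 0.97 -> 1.12
  target [ 0.465  -0.1963  0.014 ] turn [-0.002 -0.    -0.   ] shift [ 0.0863 -0.0004 -0.0002]
```

View pics/scene2.png

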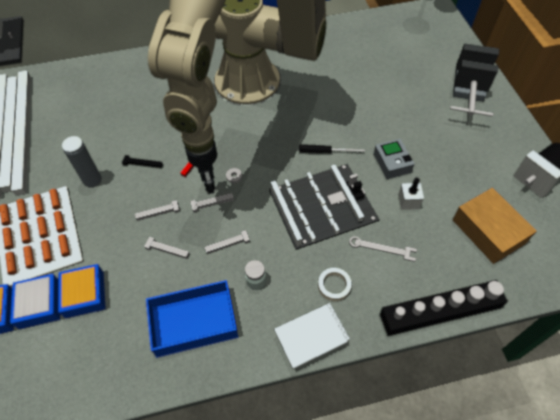

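View pics/top2.png

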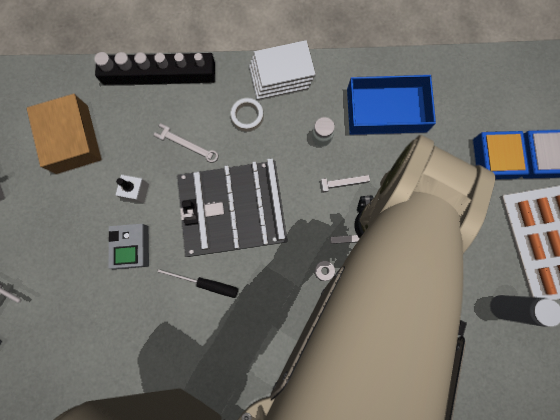

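Fence fully open; bar c is still at (212,201) in the scene view. Descend and grip.

Emit:
{"op": "step_arm", "data": {"moves": [[[-0.002, 0, 0, 0.04, -0.0004, -0.0002, 0.4], [-0.002, 0, 0, 0.07, -0.0004, -0.0002, 0.4], [-0.002, 0, 0, 0.086, -0.0004, -0.0002, 0.4], [-0.002, 0, 0, 0.086, -0.0004, -0.0002, 0.4], [-0.002, 0, 0, 0.086, -0.0004, -0.0002, 0.4], [-0.002, 0, 0, 0.086, -0.0004, -0.0002, 0.25], [-0.002, 0, 0, 0.086, -0.0004, -0.0002, 0.1], [-0.002, 0, 0, 0.086, -0.0004, -0.0002, 0.05], [-0.002, 0, 0, 0.086, -0.0004, -0.0002, 0.05], [-0.002, 0, 0, 0.086, -0.0004, -0.0002, 0.05]]], "force": 50}}

```text
clock: 8.4
tcp_pos: [0.4675, -0.1973, 0.0174]
orientation: [0.709, -0.018, 0.705, 0.016]
wrist_force: [-0.9, 0.4, 5.6]
finger_gap: 0.0145
```

```bash
python3 plan.py w .465 -.196 .014 .048
```

```text
t 8.4 tcp [ 0.4675 -0.1973  0.0174] F [-0.9  0.4  5.6] gap 0.0145 q6 0.96 -> 1.12
  target [ 0.465 -0.196  0.014] turn [0.001 0.005 0.003] shift [ 0.0034  0.0015 -0.0025]
```

```bash
python3 plan.py n -.069 -.002 .12 0
```

```text
t 8.4 tcp [ 0.4675 -0.1973  0.0174] F [-0.9  0.4  5.6] gap 0.0145 q6 0.96 -> 1.56
  target [0.4865 0.0555 0.12  ] turn [-0.077  0.005  0.003] shift [-0.1033  0.2513  0.0319]
```

Emit:
{"op": "step_arm", "data": {"moves": [[[0, 0.005, 0.003, -0.05, 0, 0, 0.05], [0, 0.005, 0.003, -0.1033, 0, 0, 0.05], [-0.077, 0.005, 0.003, -0.1033, 0.05, 0.0319, 0.05], [-0.077, 0.005, 0.003, -0.1033, 0.1, 0.0319, 0.05], [-0.077, 0.005, 0.003, -0.1033, 0.15, 0.0319, 0.05], [-0.077, 0.005, 0.003, -0.1033, 0.2, 0.0319, 0.05], [-0.077, 0.005, 0.003, -0.1033, 0.24, 0.0319, 0.05], [-0.077, 0.005, 0.003, -0.1033, 0.2513, 0.0319, 0.05], [-0.077, 0.005, 0.003, -0.1033, 0.2513, 0.0319, 0.05], [-0.077, 0.005, 0.003, -0.1033, 0.2513, 0.0319, 0.05]]]}}

```text
clock: 9.4
tcp_pos: [0.487, 0.055, 0.1205]
orientation: [0.706, -0.045, 0.705, 0.044]
wrist_force: [-1.0, 1.0, -1.5]
finger_gap: 0.0143
```

```bash
python3 plan.py n -.069 -.002 .055 0
```

```text
t 9.4 tcp [0.487  0.055  0.1205] F [-1.   1.  -1.5] gap 0.0143 q6 1.39 -> 1.56
  target [0.4865 0.0555 0.055 ] turn [0.001 0.001 0.001] shift [ 0.0655  0.0007 -0.0005]
```

Emit:
{"op": "step_arm", "data": {"moves": [[[0, 0, 0, 0.035, 0.0007, 0, 0.05], [0, 0, 0, 0.063, 0.0007, 0, 0.05], [0, 0, 0, 0.063, 0.0007, 0, 0.05], [0, 0, 0, 0.063, 0.0007, 0, 0.05]]]}}

```text
clock: 9.8
tcp_pos: [0.4868, 0.0542, 0.0577]
orientation: [0.706, -0.044, 0.706, 0.043]
wrist_force: [-0.0, 0.9, -2.4]
finger_gap: 0.0143
```

```bash
cat > look.py <<'E'
# usage: look.py tag zbottom  : overlay nest slots & bar at TCP; saves crops
import sys
from fit import *
from plan import *
import pickle
tag=sys.argv[1]; zb=float(sys.argv[2])
R={c:env.read_camera(c) for c in("top","scene")}
pickle.dump(R,open(f"im_{tag}.pkl","wb"))
s,Rt,t=state();ph=phi_now();print("tcp",t.round(4),"phi",round(ph,4))
hd=ph-np.pi/2 if len(sys.argv)<4 or sys.argv[3]=="A" else ph+np.pi/2
B=[(tuple(np.array(a)+[0,0,zb]),tuple(np.array(b)+[0,0,zb])) for a,b in BAR]
for c,(x,y) in dict(top=(165,140),scene=(255,140)).items():
    im=cv2.resize(R[c][0][:,:,::-1],None,fx=6,fy=6,interpolation=cv2.INTER_CUBIC)
    def dr(S,q,col):
        cc,n=np.cos(q[2]),np.sin(q[2])
        for a,b in S:
            P=np.array([a,b]);W=np.c_[q[0]+cc*P[:,0]-n*P[:,1],q[1]+n*P[:,0]+cc*P[:,1],P[:,2]]
            uv=proj(c,W)*6+3;cv2.line(im,*[tuple(int(v) for v in u) for u in uv],col,1)
    dr(NEST,Q,(0,255,0)); dr(B,[t[0],t[1],hd],(0,0,255))
    cv2.imwrite(f"pics/{tag}_{c}.png",im[y*6:y*6+600,x*6:x*6+780])
np.set_printoptions(suppress=True,precision=4)
for c in R:
    print(c,fit({c:R[c]},B,[t[0],t[1],hd],sig=(1.5,.8),st=(.004,.004,.03)))
E
python3 look.py p1 .040
```

```text
tcp [0.4883 0.0547 0.0589] phi 0.125
top (array([ 0.4898,  0.0551, -1.4843]), np.float64(-5.367862648397972))
scene (array([ 0.4873,  0.0527, -1.4261]), np.float64(-4.949907480484679))
```

View pics/p1_scene.png

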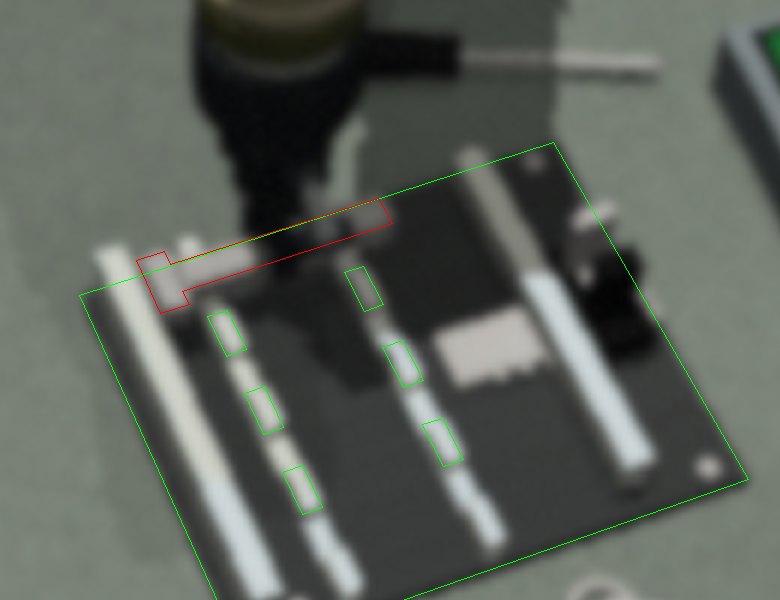

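View pics/p1_top.png

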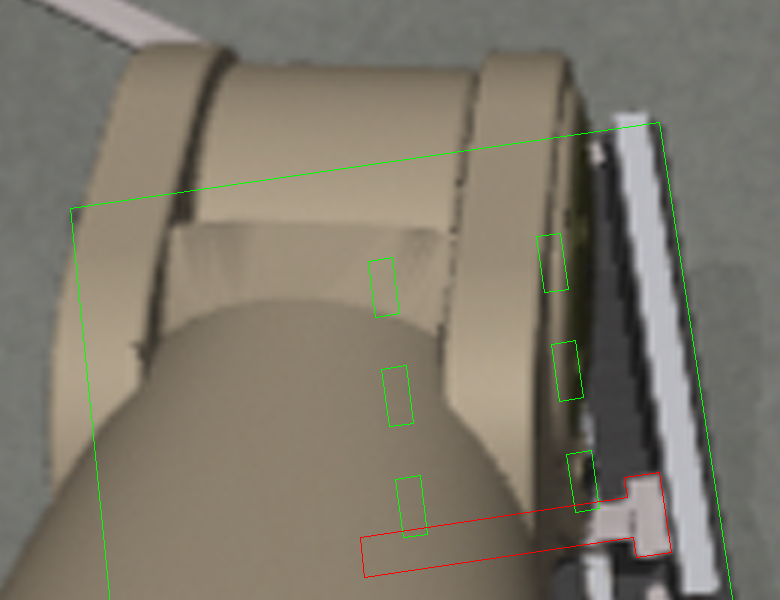

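Emit:
{"op": "step_arm", "data": {"moves": [[[0, 0, 0, 0, 0.002, -0.001, 0.05], [0, 0, 0, 0.005, 0.002, -0.001, 0.05], [0, 0, 0, 0.01, 0.002, -0.001, 0.05], [0, 0, 0, 0.015, 0.002, -0.001, 0.05], [0, 0, 0, 0.019, 0.002, -0.001, 0.05], [0, 0, 0, 0.019, 0.002, -0.001, 0.05], [0, 0, 0, 0.019, 0.002, -0.001, 0.05]]]}}

```text
clock: 10.6
tcp_pos: [0.4869, 0.0565, 0.0397]
orientation: [0.707, -0.045, 0.705, 0.044]
wrist_force: [0.6, -1.4, -1.4]
finger_gap: 0.0147
```

```bash
python3 plan.py n -.068 -.001 .037 0
```

```text
t 10.6 tcp [0.4869 0.0565 0.0397] F [ 0.6 -1.4 -1.4] gap 0.0147 q6 1.4 -> 1.56
  target [0.4874 0.0567 0.037 ] turn [-0.001  0.002  0.002] shift [0.0027 0.0001 0.0005]
```

Emit:
{"op": "step_arm", "data": {"moves": [[[0, 0, 0, 0.0015, 0, 0, 0.05], [0, 0, 0, 0.0025, 0, 0, 0.05], [0, 0, 0, 0.003, 0, 0, 0.05], [0, 0, 0, 0.003, 0, 0, 0.05]]]}}

```text
clock: 11.0
tcp_pos: [0.4871, 0.0566, 0.0374]
orientation: [0.707, -0.045, 0.705, 0.044]
wrist_force: [-1.5, 0.0, 4.7]
finger_gap: 0.0142
```

```bash
python3 plan.py n -.068 -.001 .037 0
```

```text
t 11.0 tcp [0.4871 0.0566 0.0374] F [-1.5  0.   4.7] gap 0.0142 q6 1.4 -> 1.56
  target [0.4874 0.0567 0.037 ] turn [-0.001  0.003  0.002] shift [0.0004 0.0001 0.0003]
```

Contact (4.7 N) at the slot floor height. Release, rise and look.

Emit:
{"op": "step_arm", "data": {"moves": [[[0, 0, 0, 0, 0, 0, 0.2], [0, 0, 0, 0, 0, 0, 0.35], [0, 0, 0, 0, 0, 0, 0.35], [0, 0, 0, -0.03, 0, 0, 0.35], [0, 0, 0, -0.06, 0, 0, 0.35], [0, 0, 0, -0.1, 0, 0, 0.4], [0, 0, 0, -0.12, 0, 0, 0.4]]]}}

```text
clock: 11.7
tcp_pos: [0.4881, 0.0567, 0.1605]
orientation: [0.708, -0.045, 0.703, 0.044]
wrist_force: [0.1, -1.1, -1.0]
finger_gap: 0.0338
```

```bash
python3 plan.py w .6074 -.180 .1 .132
```

```text
t 11.7 tcp [0.4881 0.0567 0.1605] F [ 0.1 -1.1 -1. ] gap 0.0338 q6 1.4 -> 1.15
  target [ 0.6074 -0.18    0.1   ] turn [-0.007  0.007  0.002] shift [ 0.0617 -0.2496  0.0884]
```

Emit:
{"op": "step_arm", "data": {"moves": [[[-0.007, 0.007, 0.002, 0, -0.2496, 0.0884, 0.4], [-0.007, 0.007, 0.002, 0, -0.2496, 0.0884, 0.4], [-0.007, 0.007, 0.002, 0, -0.2496, 0.0884, 0.4], [-0.007, 0.007, 0.002, 0, -0.2496, 0.0884, 0.4], [-0.007, 0.007, 0.002, 0, -0.2496, 0.0884, 0.4], [-0.007, 0.007, 0.002, 0.03, -0.2496, 0.0884, 0.4], [-0.007, 0.007, 0.002, 0.0617, -0.2496, 0.0884, 0.4], [-0.007, 0.007, 0.002, 0.0617, -0.2496, 0.0884, 0.4], [-0.007, 0.007, 0.002, 0.0617, -0.2496, 0.0884, 0.4]]]}}

```text
clock: 12.6
tcp_pos: [0.6065, -0.1796, 0.0994]
orientation: [0.705, -0.046, 0.707, 0.047]
wrist_force: [-0.6, 0.1, 0.5]
finger_gap: 0.0342
```

```bash
cat > snap.py <<'E'
import sys,pickle
from fit import *
np.set_printoptions(suppress=True,precision=4)
R={c:env.read_camera(c) for c in("top","scene")};pickle.dump(R,open(f"im_{sys.argv[1]}.pkl","wb"))
for c in R: cv2.imwrite(f"pics/{sys.argv[1]}_{c}.png",R[c][0][:,:,::-1])
st=dict(a=[.6075,-.18,1.702],b=[.585,-.3394,-2.138],c=[.4651,-.1963,-1.5227],d=[.4594,-.3532,1.645])
for k in sys.argv[2:]:
    for c in R: print(k,c,*fit({c:R[c]},BAR,st[k],sig=(1.2,.8)))
E
python3 snap.py k1 a b d; python3 plan.py w .6075 -.180 .014 .131
```

```text
a top [ 0.626  -0.1599  1.491 ] -3.0741793922711462
a scene [ 0.6066 -0.1787  1.7034] -4.303252704622162
b top [ 0.5828 -0.3547 -1.9852] -3.8413529613431394
b scene [ 0.5843 -0.3384 -2.1401] -5.78593750336893
d top [ 0.4708 -0.3796  1.6919] -2.4353165573174125
d scene [ 0.4711 -0.3779  1.6414] -5.706402292982127
t 12.7 tcp [ 0.6082 -0.1798  0.1017] F [ 0.9 -0.4  0.8] gap 0.0339 q6 1.02 -> 1.15
  target [ 0.6075 -0.18    0.014 ] turn [0.002 0.001 0.002] shift [ 0.0877  0.0001 -0.0008]
```

View pics/k1_top.png

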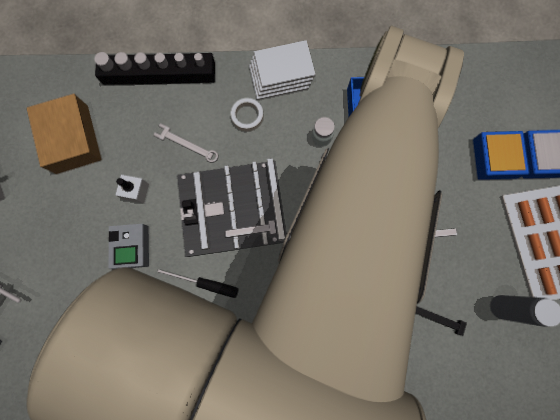

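View pics/k1_scene.png

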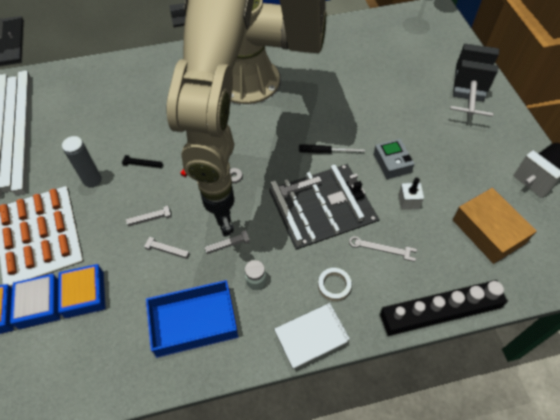

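Bar c lies in its slot. Bar d was knocked about 25 mm aside and is now at (148,215) in the scene view. Bar a is unmoved, so grip it.

Emit:
{"op": "step_arm", "data": {"moves": [[[0.002, 0, 0, 0.04, 0, -0.0008, 0.4], [0.002, 0, 0, 0.07, 0, -0.0008, 0.4], [0.002, 0, 0, 0.087, 0, -0.0008, 0.4], [0.002, 0, 0, 0.087, 0, -0.0008, 0.4], [0.002, 0, 0, 0.087, 0, -0.0008, 0.4], [0.002, 0, 0, 0.087, 0, -0.0008, 0.25], [0.002, 0, 0, 0.087, 0, -0.0008, 0.1], [0.002, 0, 0, 0.087, 0, -0.0008, 0.05], [0.002, 0, 0, 0.087, 0, -0.0008, 0.05], [0.002, 0, 0, 0.087, 0, -0.0008, 0.05]]]}}

```text
clock: 13.7
tcp_pos: [0.6091, -0.1806, 0.0173]
orientation: [0.707, -0.047, 0.704, 0.045]
wrist_force: [-0.9, 1.2, 7.0]
finger_gap: 0.0141
```

```bash
python3 plan.py w .6075 -.180 .13 1.6
```

```text
t 13.7 tcp [ 0.6091 -0.1806  0.0173] F [-0.9  1.2  7. ] gap 0.0141 q6 1.03 -> -0.32
  target [ 0.6075 -0.18    0.13  ] turn [-1.469  0.002  0.007] shift [-0.1127  0.0004 -0.0009]
```

Emit:
{"op": "step_arm", "data": {"moves": [[[0, 0, 0, -0.05, 0, 0, 0.05], [0, 0, 0, -0.1, 0, 0, 0.05], [0, 0, 0, -0.14, 0, 0, 0.05], [-1.469, 0, 0, -0.14, 0, 0, 0.05], [-1.469, 0, 0, -0.14, 0, 0, 0.05], [-1.469, 0, 0, -0.14, 0, 0, 0.05], [-1.469, 0, 0, -0.14, 0, 0, 0.05], [-1.469, 0, 0, -0.14, 0, 0, 0.05], [-1.469, 0, 0, -0.14, 0, 0, 0.05], [-1.469, 0, 0, -0.14, 0, 0, 0.05], [-1.469, 0, 0, -0.14, 0, 0, 0.05], [-1.469, 0, 0, -0.14, 0, 0, 0.05]]]}}

```text
clock: 14.9
tcp_pos: [0.6084, -0.1803, 0.1581]
orientation: [0.521, -0.481, 0.52, 0.476]
wrist_force: [-0.3, 0.6, -1.3]
finger_gap: 0.0143
```

```bash
python3 plan.py n .069 -.0015 .13 3.1416
```

```text
t 14.9 tcp [ 0.6084 -0.1803  0.1581] F [-0.3  0.6 -1.3] gap 0.0143 q6 -0.33 -> -1.58
  target [0.6233 0.0734 0.13  ] turn [-1.78  -0.008  0.002] shift [0.0274 0.0065 0.2541]
```

Emit:
{"op": "step_arm", "data": {"moves": [[[-1.78, -0.008, 0.002, 0, 0, 0.03, 0.05], [-1.78, -0.008, 0.002, 0, 0.0065, 0.06, 0.05], [-1.78, -0.008, 0.002, 0, 0.0065, 0.09, 0.05], [-1.78, -0.008, 0.002, 0, 0.0065, 0.12, 0.05], [-1.78, -0.008, 0.002, 0, 0.0065, 0.15, 0.05], [-1.78, -0.008, 0.002, 0, 0.0065, 0.18, 0.05], [-1.78, -0.008, 0.002, 0, 0.0065, 0.21, 0.05], [-1.78, -0.008, 0.002, 0, 0.0065, 0.2541, 0.05], [-1.78, -0.008, 0.002, 0, 0.0065, 0.2541, 0.05], [-1.78, -0.008, 0.002, 0, 0.0065, 0.2541, 0.05], [-1.78, -0.008, 0.002, 0, 0.0065, 0.2541, 0.05], [-1.78, -0.008, 0.002, 0.0274, 0.0065, 0.2541, 0.05]]]}}

```text
clock: 16.1
tcp_pos: [0.6265, 0.0738, 0.1344]
orientation: [0.047, 0.709, 0.047, -0.702]
wrist_force: [0.7, 0.5, -1.6]
finger_gap: 0.0143
```

```bash
python3 plan.py n .069 -.0015 .058 3.1416
```

```text
t 16.1 tcp [0.6265 0.0738 0.1344] F [ 0.7  0.5 -1.6] gap 0.0143 q6 -1.71 -> -1.58
  target [0.6233 0.0734 0.058 ] turn [ 0.006 -0.009 -0.001] shift [ 0.0764 -0.      0.0039]
```

Emit:
{"op": "step_arm", "data": {"moves": [[[0.006, -0.009, -0.001, 0.03, 0, 0.0039, 0.05], [0.006, -0.009, -0.001, 0.06, 0, 0.0039, 0.05], [0.006, -0.009, -0.001, 0.0764, 0, 0.0039, 0.05], [0.006, -0.009, -0.001, 0.0764, 0, 0.0039, 0.05], [0.006, -0.009, -0.001, 0.0764, 0, 0.0039, 0.05]]]}}

```text
clock: 16.6
tcp_pos: [0.6236, 0.0733, 0.0587]
orientation: [0.044, 0.706, 0.045, -0.706]
wrist_force: [0.4, 0.4, -0.3]
finger_gap: 0.0145
```

```bash
python3 look.py p2 .0415 B;  python3 plan.py n .069 -.0015 .040 3.1416
```

```text
tcp [0.6246 0.0733 0.0598] phi -3.0154
top (array([ 0.6251,  0.0742, -1.4563]), np.float64(-5.533257104899356))
scene (array([ 0.6233,  0.0767, -1.4744]), np.float64(-5.466860450844622))
t 16.7 tcp [0.6246 0.0733 0.0598] F [-0.   0.5 -1.4] gap 0.0142 q6 -1.71 -> -1.58
  target [0.6233 0.0734 0.04  ] turn [ 0.    -0.003 -0.   ] shift [ 0.0198 -0.0002  0.0013]
```

View pics/p2_scene.png

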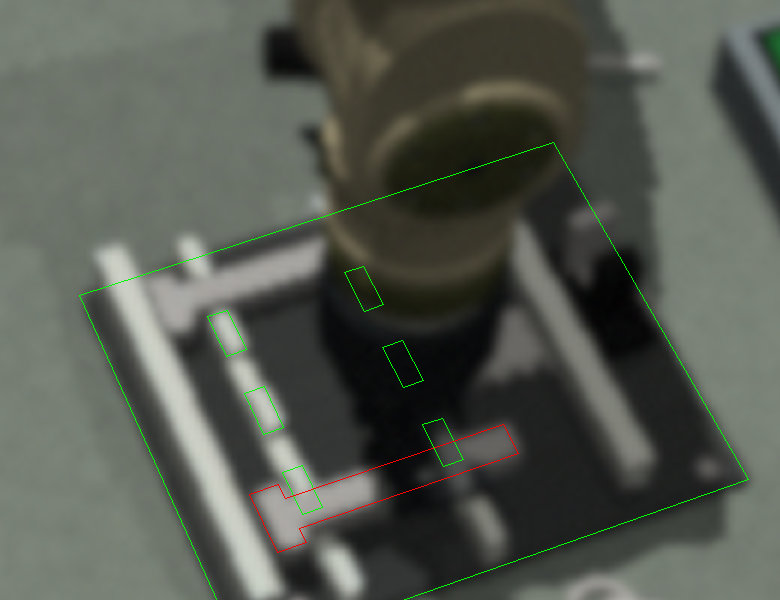

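View pics/p2_top.png

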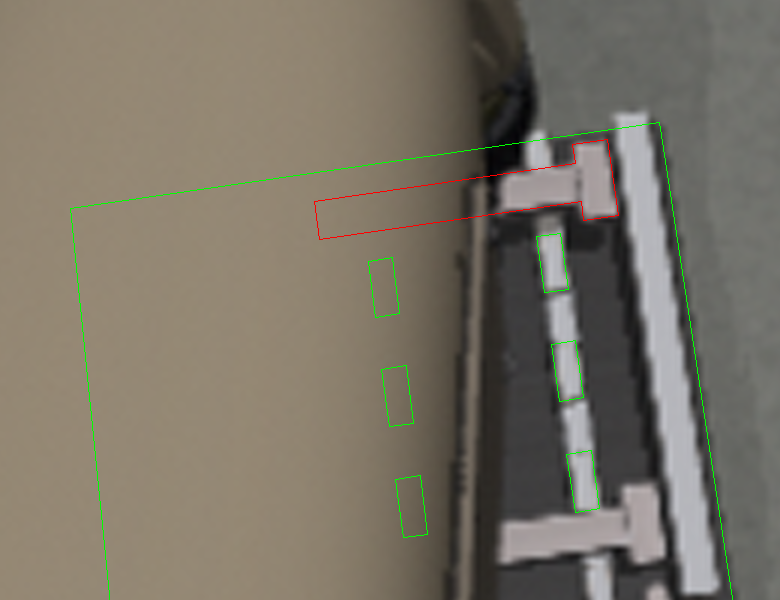

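Emit:
{"op": "step_arm", "data": {"moves": [[[0, 0, 0, 0.005, 0.001, 0.0007, 0.05], [0, 0, 0, 0.01, 0.001, 0.0007, 0.05], [0, 0, 0, 0.015, 0.001, 0.0007, 0.05], [0, 0, 0, 0.019, 0.001, 0.0007, 0.05], [0, 0, 0, 0.021, 0.001, 0.0007, 0.05], [0, 0, 0, 0.0225, 0.001, 0.0007, 0.05], [0, 0, 0, 0.0225, 0.001, 0.0007, 0.05], [0, 0, 0, 0.0225, 0.001, 0.0007, 0.05]]]}}

```text
clock: 17.5
tcp_pos: [0.6241, 0.0723, 0.0374]
orientation: [0.045, 0.707, 0.045, -0.705]
wrist_force: [-0.3, 0.7, -0.2]
finger_gap: 0.0142
```

```bash
python3 plan.py n .069 -.0015 .037 3.1416
```

```text
t 17.5 tcp [0.6241 0.0723 0.0374] F [-0.3  0.7 -0.2] gap 0.0142 q6 -1.71 -> -1.58
  target [0.6233 0.0734 0.037 ] turn [ 0.    -0.003 -0.   ] shift [ 0.0004 -0.0012  0.0007]
```

Emit:
{"op": "step_arm", "data": {"moves": [[[0, 0, 0, 0.0005, 0, 0, 0.2], [0, 0, 0, 0, 0, 0, 0.35], [0, 0, 0, 0, 0, 0, 0.35], [0, 0, 0, -0.03, 0, 0, 0.35], [0, 0, 0, -0.06, 0, 0, 0.35], [0, 0, 0, -0.1, 0, 0, 0.4], [0, 0, 0, -0.13, 0, 0, 0.4]]]}}

```text
clock: 18.2
tcp_pos: [0.6243, 0.0722, 0.1699]
orientation: [0.045, 0.708, 0.045, -0.704]
wrist_force: [0.4, 0.4, -0.2]
finger_gap: 0.0344
```

```bash
python3 plan.py w .585 -.3394 .16 -.567;python3 plan.py w .585 -.3394 .16 -1.8
```

```text
t 18.2 tcp [0.6243 0.0722 0.1699] F [ 0.4  0.4 -0.2] gap 0.0344 q6 -1.71 -> 1.61
  target [ 0.585  -0.3394  0.16  ] turn [-2.448e+00 -2.000e-03 -6.000e-03] shift [0.0096 0.4034 0.0909]
t 18.2 tcp [0.6243 0.0722 0.1699] F [ 0.4  0.4 -0.2] gap 0.0344 q6 -1.71 -> 2.85
  target [ 0.585  -0.3394  0.16  ] turn [-1.215 -0.004 -0.003] shift [0.0096 0.4034 0.0909]
```

```bash
python3 plan.py w .585 -.3394 .10 2.574
```

```text
t 18.2 tcp [0.6243 0.0722 0.1699] F [ 0.4  0.4 -0.2] gap 0.0344 q6 -1.71 -> -1.53
  target [ 0.585  -0.3394  0.1   ] turn [ 0.694 -0.005  0.001] shift [0.0696 0.4034 0.0912]
```

Emit:
{"op": "step_arm", "data": {"moves": [[[0.694, -0.005, 0.001, 0, 0.4034, 0.0912, 0.4], [0.694, -0.005, 0.001, 0, 0.4034, 0.0912, 0.4], [0.694, -0.005, 0.001, 0, 0.4034, 0.0912, 0.4], [0.694, -0.005, 0.001, 0, 0.4034, 0.0912, 0.4], [0.694, -0.005, 0.001, 0, 0.4034, 0.0912, 0.4], [0.694, -0.005, 0.001, 0, 0.4034, 0.0912, 0.4], [0.694, -0.005, 0.001, 0, 0.4034, 0.0912, 0.4], [0.694, -0.005, 0.001, 0, 0.4034, 0.0912, 0.4], [0.694, -0.005, 0.001, 0.03, 0.4034, 0.0912, 0.4], [0.694, -0.005, 0.001, 0.0696, 0.4034, 0.0912, 0.4], [0.694, -0.005, 0.001, 0.0696, 0.4034, 0.0912, 0.4], [0.694, -0.005, 0.001, 0.0696, 0.4034, 0.0912, 0.4]]]}}

```text
clock: 19.4
tcp_pos: [0.5843, -0.3388, 0.0996]
orientation: [0.198, -0.678, 0.198, 0.68]
wrist_force: [-0.0, 0.6, 0.7]
finger_gap: 0.0345
```

```bash
python3 snap.py k2 b d; python3 plan.py w .585 -.3394 .014 2.574
```

```text
b top [ 0.5851 -0.3399 -2.1662] -4.431950784252972
b scene [ 0.5864 -0.3395 -2.0365] -4.946334642357593
d top [ 0.4636 -0.3438  1.5036] -3.0735370896022975
d scene [ 0.4565 -0.3611  1.6452] -3.9118069275003524
t 19.5 tcp [ 0.5862 -0.3395  0.1023] F [ 0.7 -0.7  0.4] gap 0.0343 q6 -1.65 -> -1.53
  target [ 0.585  -0.3394  0.014 ] turn [ 0.001 -0.003  0.   ] shift [0.0883 0.0006 0.0014]
```

View pics/k2_scene.png

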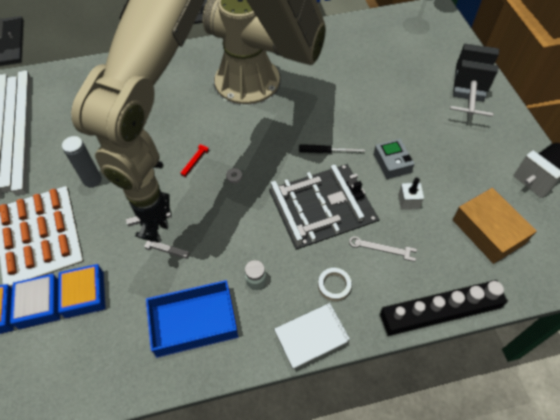

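Bars a and c sit in their slots, and bar b is under the gripper at (165,247). Grip it.

Emit:
{"op": "step_arm", "data": {"moves": [[[0, -0.003, 0, 0.04, 0.0006, 0.0014, 0.4], [0, -0.003, 0, 0.07, 0.0006, 0.0014, 0.4], [0, -0.003, 0, 0.088, 0.0006, 0.0014, 0.4], [0, -0.003, 0, 0.088, 0.0006, 0.0014, 0.4], [0, -0.003, 0, 0.088, 0.0006, 0.0014, 0.4], [0, -0.003, 0, 0.088, 0.0006, 0.0014, 0.25], [0, -0.003, 0, 0.088, 0.0006, 0.0014, 0.1], [0, -0.003, 0, 0.088, 0.0006, 0.0014, 0.05], [0, -0.003, 0, 0.088, 0.0006, 0.0014, 0.05], [0, -0.003, 0, 0.088, 0.0006, 0.0014, 0.05]]]}}

```text
clock: 20.5
tcp_pos: [0.5865, -0.3403, 0.0172]
orientation: [-0.197, 0.68, -0.198, -0.677]
wrist_force: [-0.3, 0.4, 5.8]
finger_gap: 0.0146
```

Emit:
{"op": "step_arm", "data": {"moves": [[[0, 0, 0, -0.05, 0, 0, 0.05], [0, 0, 0, -0.1, 0, 0, 0.05], [0, 0, 0, -0.14, 0, 0, 0.05], [0, 0, 0, -0.14, 0, 0, 0.05]]]}}

```text
clock: 20.9
tcp_pos: [0.5896, -0.3426, 0.1665]
orientation: [-0.195, 0.685, -0.2, -0.673]
wrist_force: [1.2, -0.6, -2.1]
finger_gap: 0.0144
```

```bash
python3 plan.py n .023 -.0015 .13 3.1416
```

```text
t 20.9 tcp [ 0.5896 -0.3426  0.1665] F [ 1.2 -0.6 -2.1] gap 0.0144 q6 -1.65 -> -1.58
  target [0.5777 0.0676 0.13  ] turn [-0.692 -0.018 -0.007] shift [ 0.0318 -0.3398  0.2308]
```

Emit:
{"op": "step_arm", "data": {"moves": [[[-0.692, -0.018, -0.007, 0, -0.3398, 0.2308, 0.05], [-0.692, -0.018, -0.007, 0, -0.3398, 0.2308, 0.05], [-0.692, -0.018, -0.007, 0, -0.3398, 0.2308, 0.05], [-0.692, -0.018, -0.007, 0, -0.3398, 0.2308, 0.05], [-0.692, -0.018, -0.007, 0, -0.3398, 0.2308, 0.05], [-0.692, -0.018, -0.007, 0, -0.3398, 0.2308, 0.05], [-0.692, -0.018, -0.007, 0, -0.3398, 0.2308, 0.05], [-0.692, -0.018, -0.007, 0, -0.3398, 0.2308, 0.05], [-0.692, -0.018, -0.007, 0, -0.3398, 0.2308, 0.05], [-0.692, -0.018, -0.007, 0.03, -0.3398, 0.2308, 0.05], [-0.692, -0.018, -0.007, 0.03, -0.3398, 0.2308, 0.05], [-0.692, -0.018, -0.007, 0.03, -0.3398, 0.2308, 0.05]]]}}

```text
clock: 22.1
tcp_pos: [0.5768, 0.0671, 0.1314]
orientation: [-0.044, -0.705, -0.044, 0.707]
wrist_force: [0.0, -0.3, -1.3]
finger_gap: 0.0143
```

```bash
python3 plan.py n .023 -.0015 .058 3.1416
```

```text
t 22.1 tcp [0.5768 0.0671 0.1314] F [ 0.  -0.3 -1.3] gap 0.0143 q6 -1.72 -> -1.58
  target [0.5777 0.0676 0.058 ] turn [-0.001  0.003 -0.   ] shift [ 0.0734 -0.0004 -0.0011]
```

Emit:
{"op": "step_arm", "data": {"moves": [[[0, 0.003, 0, 0.03, -0.0004, -0.0011, 0.05], [0, 0.003, 0, 0.06, -0.0004, -0.0011, 0.05], [0, 0.003, 0, 0.0734, -0.0004, -0.0011, 0.05], [0, 0.003, 0, 0.0734, -0.0004, -0.0011, 0.05], [0, 0.003, 0, 0.0734, -0.0004, -0.0011, 0.05]]]}}

```text
clock: 22.6
tcp_pos: [0.5785, 0.0671, 0.0591]
orientation: [0.044, 0.706, 0.044, -0.705]
wrist_force: [1.0, -0.6, -1.0]
finger_gap: 0.0145
```

```bash
python3 look.py p3 .0415 B;  python3 plan.py n .023 -.0015 .037 3.1416
```

```text
tcp [0.5791 0.0673 0.0598] phi -3.0171
top (array([ 0.5804,  0.0671, -1.4514]), np.float64(-5.583511781895929))
scene (array([ 0.5757,  0.0591, -1.306 ]), np.float64(-5.2358871425469395))
t 22.7 tcp [0.5791 0.0673 0.0598] F [-0.   0.3 -0.7] gap 0.0143 q6 -1.72 -> -1.58
  target [0.5777 0.0676 0.037 ] turn [-0.001 -0.003 -0.001] shift [ 0.0228 -0.0005  0.0015]
```

View pics/p3_scene.png

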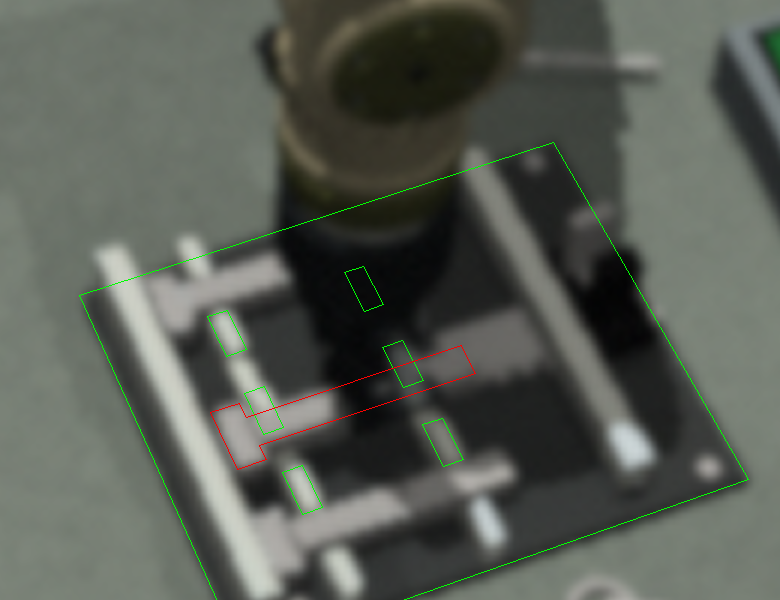

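View pics/p3_top.png

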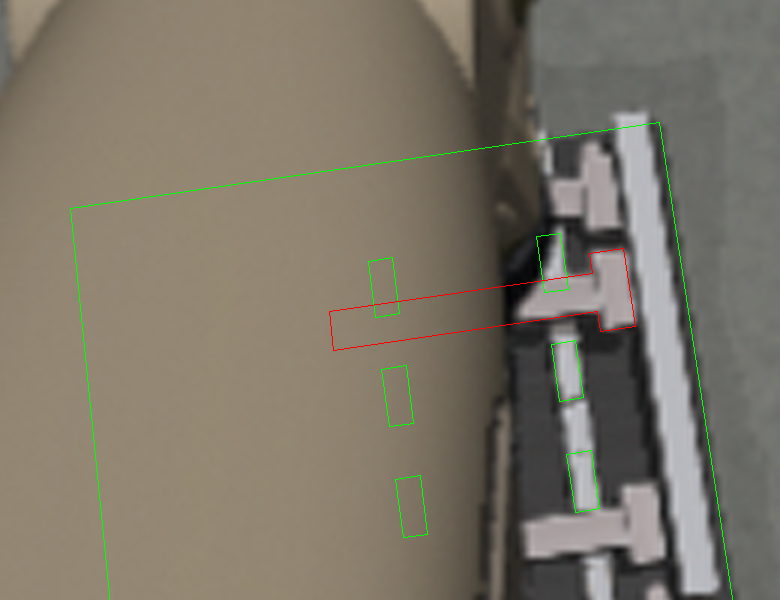

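Emit:
{"op": "step_arm", "data": {"moves": [[[0, 0, 0, 0.005, 0, 0.0008, 0.05], [0, 0, 0, 0.01, 0, 0.0008, 0.05], [0, 0, 0, 0.015, 0, 0.0008, 0.05], [0, 0, 0, 0.019, 0, 0.0008, 0.05], [0, 0, 0, 0.021, 0, 0.0008, 0.05], [0, 0, 0, 0.0225, 0, 0.0008, 0.05], [0, 0, 0, 0.0225, 0, 0.0008, 0.05], [0, 0, 0, 0.0225, 0, 0.0008, 0.05]]]}}

```text
clock: 23.5
tcp_pos: [0.5786, 0.0672, 0.0374]
orientation: [0.044, 0.707, 0.044, -0.704]
wrist_force: [-0.5, 0.1, -1.7]
finger_gap: 0.0143
```

Emit:
{"op": "step_arm", "data": {"moves": [[[0, 0, 0, 0.0005, 0, 0, 0.2], [0, 0, 0, 0, 0, 0, 0.35], [0, 0, 0, 0, 0, 0, 0.35], [0, 0, 0, -0.03, 0, 0, 0.35], [0, 0, 0, -0.06, 0, 0, 0.35], [0, 0, 0, -0.1, 0, 0, 0.4], [0, 0, 0, -0.13, 0, 0, 0.4]]]}}

```text
clock: 24.2
tcp_pos: [0.5786, 0.0673, 0.1698]
orientation: [0.044, 0.708, 0.044, -0.704]
wrist_force: [0.2, 0.0, -0.3]
finger_gap: 0.034
```

```bash
python3 plan.py w .472 -.3786 .16 1.5; python3 plan.py w .472 -.3786 .16 3.22
```

```text
t 24.2 tcp [0.5786 0.0673 0.1698] F [ 0.2  0.  -0.3] gap 0.034 q6 -1.72 -> -0.61
  target [ 0.472  -0.3786  0.16  ] turn [ 1.766 -0.005  0.004] shift [0.0093 0.4291 0.1613]
t 24.2 tcp [0.5786 0.0673 0.1698] F [ 0.2  0.  -0.3] gap 0.034 q6 -1.72 -> -2.33
  target [ 0.472  -0.3786  0.16  ] turn [ 0.046 -0.006 -0.001] shift [0.0093 0.4291 0.1613]
```

Emit:
{"op": "step_arm", "data": {"moves": [[[0.054, -0.006, 0, 0, 0.4291, 0.1613, 0.4], [0.054, -0.006, 0, 0, 0.4291, 0.1613, 0.4], [0.054, -0.006, 0, 0, 0.4291, 0.1613, 0.4], [0.054, -0.006, 0, 0, 0.4291, 0.1613, 0.4], [0.054, -0.006, 0, 0, 0.4291, 0.1613, 0.4], [0.054, -0.006, 0, 0, 0.4291, 0.1613, 0.4], [0.054, -0.006, 0, 0, 0.4291, 0.1613, 0.4], [0.054, -0.006, 0, 0, 0.4291, 0.1613, 0.4], [0.054, -0.006, 0, 0, 0.4291, 0.1613, 0.4], [0.054, -0.006, 0, 0.03, 0.4291, 0.1613, 0.4], [0.054, -0.006, 0, 0.06, 0.4291, 0.1613, 0.4], [0.054, -0.006, 0, 0.06, 0.4291, 0.1613, 0.4]]]}}

```text
clock: 25.4
tcp_pos: [0.4696, -0.3772, 0.1052]
orientation: [-0.023, -0.705, -0.026, 0.709]
wrist_force: [0.0, 1.0, -0.6]
finger_gap: 0.0341
```

```bash
sed -i 's/d=\[.4594,-.3532,1.645\]/d=[.472,-.3786,1.641]/' snap.py; python3 snap.py k3 d; python3 plan.py w .472 -.3786 .014 3.212
```

```text
d top [ 0.4725 -0.3797  1.6386] -4.124332887123206
d scene [ 0.4714 -0.3778  1.634 ] -4.093227851449186
t 25.5 tcp [ 0.4719 -0.3781  0.1094] F [-0.1 -0.4 -0. ] gap 0.0344 q6 -2.45 -> -2.32
  target [ 0.472  -0.3786  0.014 ] turn [0.    0.001 0.   ] shift [ 0.0954  0.0005 -0.0002]
```

View pics/k3_scene.png

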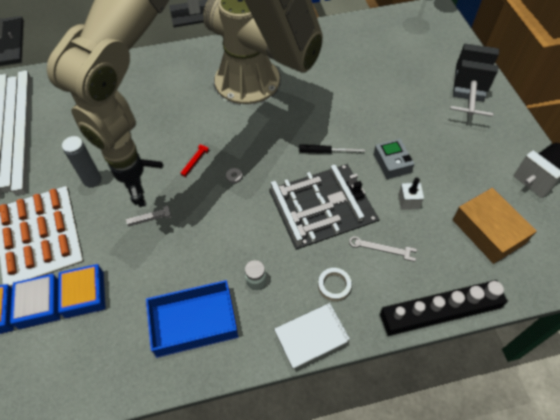

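View pics/k3_top.png

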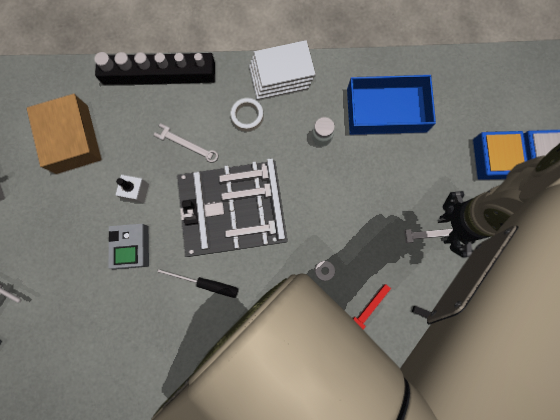

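Three bars lie in the nest with heads at the stop, and bar d is under the gripper. Grip it.

Emit:
{"op": "step_arm", "data": {"moves": [[[0, 0, 0, 0.04, 0.0005, 0, 0.4], [0, 0, 0, 0.075, 0.0005, 0, 0.4], [0, 0, 0, 0.095, 0.0005, 0, 0.4], [0, 0, 0, 0.095, 0.0005, 0, 0.4], [0, 0, 0, 0.095, 0.0005, 0, 0.4], [0, 0, 0, 0.095, 0.0005, 0, 0.25], [0, 0, 0, 0.095, 0.0005, 0, 0.1], [0, 0, 0, 0.095, 0.0005, 0, 0.05], [0, 0, 0, 0.095, 0.0005, 0, 0.05], [0, 0, 0, 0.095, 0.0005, 0, 0.05]]]}}

```text
clock: 26.5
tcp_pos: [0.4732, -0.3799, 0.0171]
orientation: [0.026, 0.707, 0.024, -0.706]
wrist_force: [0.5, 1.3, 7.7]
finger_gap: 0.0144
```

Emit:
{"op": "step_arm", "data": {"moves": [[[0, 0, 0, -0.05, 0, 0, 0.05], [0, 0, 0, -0.1, 0, 0, 0.05], [0, 0, 0, -0.14, 0, 0, 0.05], [1.3, 0, 0, -0.14, 0, 0, 0.05], [1.3, 0, 0, -0.14, 0, 0, 0.05], [1.3, 0, 0, -0.14, 0, 0, 0.05], [1.3, 0, 0, -0.14, 0, 0, 0.05], [1.3, 0, 0, -0.14, 0, 0, 0.05], [1.3, 0, 0, -0.14, 0, 0, 0.05], [1.3, 0, 0, -0.14, 0, 0, 0.05], [1.3, 0, 0, -0.14, 0, 0, 0.05], [1.3, 0, 0, -0.14, 0, 0, 0.05]]]}}

```text
clock: 27.7
tcp_pos: [0.4731, -0.3796, 0.158]
orientation: [-0.409, 0.578, -0.41, -0.575]
wrist_force: [0.5, 0.3, -1.6]
finger_gap: 0.0142
```

```bash
python3 plan.py n -.023 -.0015 .16 0
```

```text
t 27.7 tcp [ 0.4731 -0.3796  0.158 ] F [ 0.5  0.3 -1.6] gap 0.0142 q6 -1.14 -> 1.56
  target [0.5321 0.0618 0.16  ] turn [ 1.781 -0.002  0.005] shift [-0.0034 -0.2014  0.3972]
```

Emit:
{"op": "step_arm", "data": {"moves": [[[1.781, 0, 0.005, 0, -0.2014, 0.3972, 0.05], [1.781, 0, 0.005, 0, -0.2014, 0.3972, 0.05], [1.781, 0, 0.005, 0, -0.2014, 0.3972, 0.05], [1.781, 0, 0.005, 0, -0.2014, 0.3972, 0.05], [1.781, 0, 0.005, 0, -0.2014, 0.3972, 0.05], [1.781, 0, 0.005, 0, -0.2014, 0.3972, 0.05], [1.781, 0, 0.005, 0, -0.2014, 0.3972, 0.05], [1.781, 0, 0.005, 0, -0.2014, 0.3972, 0.05], [1.781, 0, 0.005, 0, -0.2014, 0.3972, 0.05], [1.781, 0, 0.005, 0, -0.2014, 0.3972, 0.05], [1.781, 0, 0.005, 0, -0.2014, 0.3972, 0.05], [1.781, 0, 0.005, 0, -0.2014, 0.3972, 0.05]]]}}

```text
clock: 28.9
tcp_pos: [0.5322, 0.0633, 0.1575]
orientation: [0.703, -0.073, 0.703, 0.072]
wrist_force: [0.5, -0.4, -1.1]
finger_gap: 0.0146
```

```bash
python3 plan.py n -.023 -.001 .07 0
```

```text
t 28.9 tcp [0.5322 0.0633 0.1575] F [ 0.5 -0.4 -1.1] gap 0.0146 q6 1.34 -> 1.56
  target [0.532  0.0623 0.07  ] turn [0.079 0.    0.001] shift [ 0.0875 -0.0008 -0.0004]
```

Emit:
{"op": "step_arm", "data": {"moves": [[[0.079, 0, 0, 0.03, -0.0008, -0.0004, 0.05], [0.079, 0, 0, 0.06, -0.0008, -0.0004, 0.05], [0.079, 0, 0, 0.0875, -0.0008, -0.0004, 0.05], [0.079, 0, 0, 0.0985, -0.0008, -0.0004, 0.05], [0.079, 0, 0, 0.0985, -0.0008, -0.0004, 0.05], [0.079, 0, 0, 0.0985, -0.0008, -0.0004, 0.05]]]}}

```text
clock: 29.5
tcp_pos: [0.5329, 0.0623, 0.0603]
orientation: [0.706, -0.045, 0.705, 0.044]
wrist_force: [-0.6, -0.2, -1.5]
finger_gap: 0.0143
```

```bash
python3 look.py p4 .0415 A;  python3 plan.py n -.0225 -.001 .037 0
```

```text
tcp [0.5335 0.0622 0.0608] phi 0.1259
top (array([ 0.5345,  0.0627, -1.4333]), np.float64(-5.664544744966156))
scene (array([ 0.5312,  0.0654, -1.4615]), np.float64(-5.318750199132105))
t 29.6 tcp [0.5335 0.0622 0.0608] F [ 0.5 -1.3 -1.9] gap 0.0141 q6 1.41 -> 1.56
  target [0.5325 0.0624 0.037 ] turn [-0.     0.003  0.002] shift [ 0.0238  0.0003 -0.001 ]
```

View pics/p4_scene.png

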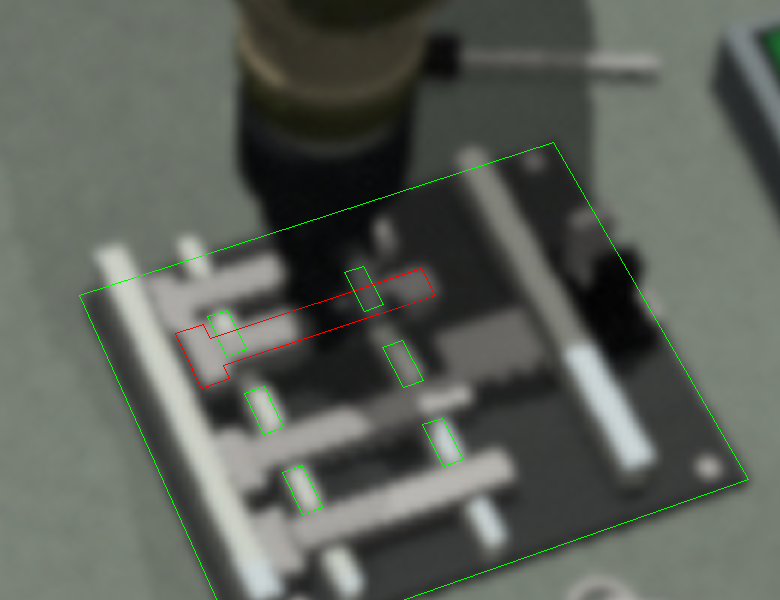

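View pics/p4_top.png

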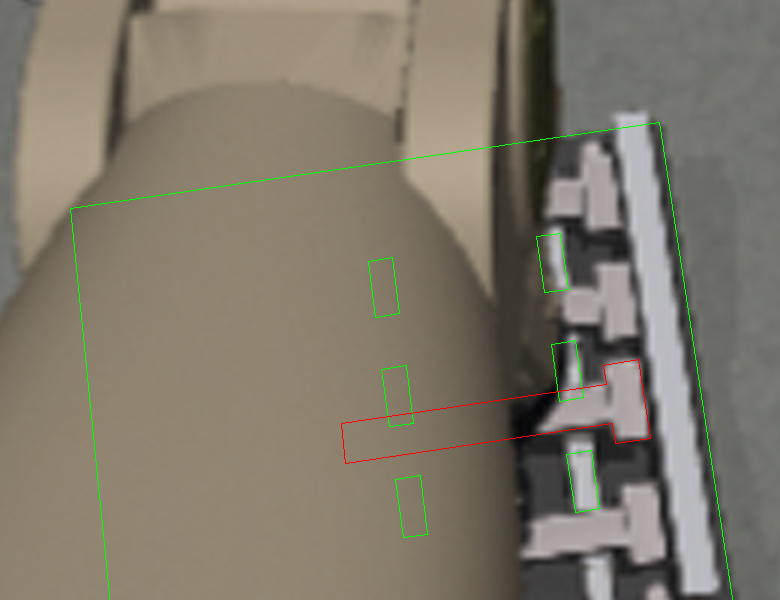

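Emit:
{"op": "step_arm", "data": {"moves": [[[0, 0, 0, 0.005, 0, -0.001, 0.05], [0, 0, 0, 0.01, 0, -0.001, 0.05], [0, 0, 0, 0.015, 0, -0.001, 0.05], [0, 0, 0, 0.019, 0, -0.001, 0.05], [0, 0, 0, 0.022, 0, -0.001, 0.05], [0, 0, 0, 0.0235, 0, -0.001, 0.05], [0, 0, 0, 0.0235, 0, -0.001, 0.05], [0, 0, 0, 0.0235, 0, -0.001, 0.05]]]}}

```text
clock: 30.4
tcp_pos: [0.5327, 0.0621, 0.0373]
orientation: [0.707, -0.045, 0.704, 0.044]
wrist_force: [0.1, 0.2, -1.1]
finger_gap: 0.0146
```

Emit:
{"op": "step_arm", "data": {"moves": [[[0, 0, 0, 0.0005, 0, 0, 0.2], [0, 0, 0, 0, 0, 0, 0.3], [0, 0, 0, 0, 0, 0, 0.3], [0, 0, 0, -0.03, 0, 0, 0.3], [0, 0, 0, -0.06, 0, 0, 0.3], [0, 0, 0, -0.1, 0, 0, 0.4], [0, 0, 0, -0.13, 0, 0, 0.75]]]}}

```text
clock: 31.1
tcp_pos: [0.5327, 0.0623, 0.1696]
orientation: [0.708, -0.045, 0.704, 0.044]
wrist_force: [0.4, 0.8, 0.2]
finger_gap: 0.0474
```

```bash
python3 plan.py n 0.001 .137 .13 0
```

```text
t 31.1 tcp [0.5327 0.0623 0.1696] F [0.4 0.8 0.2] gap 0.0474 q6 1.41 -> 1.8
  target [0.5385 0.2022 0.13  ] turn [0.    0.005 0.002] shift [0.0395 0.1382 0.0231]
```

Emit:
{"op": "step_arm", "data": {"moves": [[[0, 0.005, 0, 0, 0.05, 0.01, 0.75], [0, 0.005, 0, 0, 0.1, 0.0231, 0.75], [0, 0.005, 0, 0, 0.1382, 0.0231, 0.75], [0, 0.005, 0, 0.02, 0.1382, 0.0231, 0.75], [0, 0.005, 0, 0.0395, 0.1382, 0.0231, 0.75], [0, 0.005, 0, 0.0395, 0.1382, 0.0231, 0.75]]]}}

```text
clock: 31.7
tcp_pos: [0.5364, 0.2024, 0.1275]
orientation: [0.704, -0.046, 0.707, 0.044]
wrist_force: [0.4, -0.8, -0.5]
finger_gap: 0.0642
```

```bash
python3 snap.py k4; python3 plan.py n .001 .137 .057 0; python3 - <<'E'
import cv2
for c,(x,y) in dict(top=(165,140),scene=(255,140)).items():
    im=cv2.imread(f"pics/k4_{c}.png");cv2.imwrite(f"pics/k4c_{c}.png",cv2.resize(im[y:y+120,x:x+150],None,fx=5,fy=5,interpolation=2))
E
```

```text
t 31.8 tcp [0.5382 0.2022 0.13  ] F [ 0.4 -0.3  0.3] gap 0.064 q6 1.67 -> 1.8
  target [0.5385 0.2022 0.057 ] turn [-0.    -0.001  0.002] shift [0.073  0.0002 0.0004]
```

View pics/k4c_top.png

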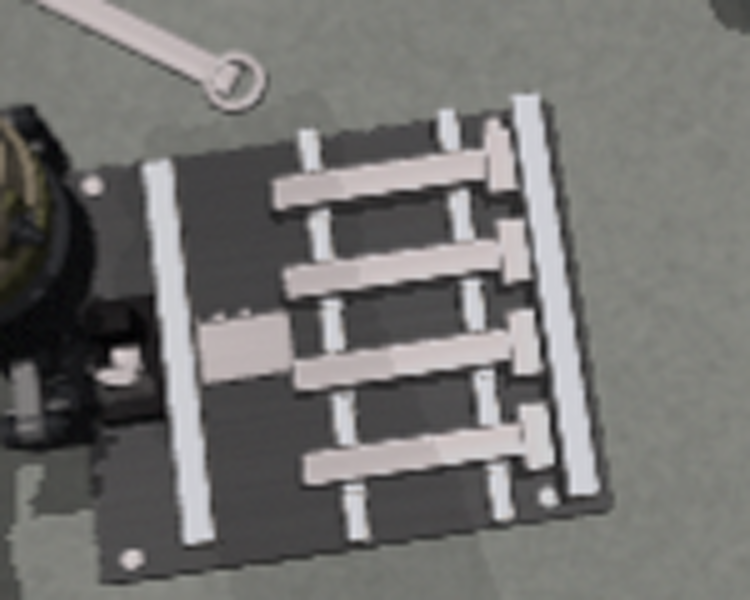

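View pics/k4c_scene.png

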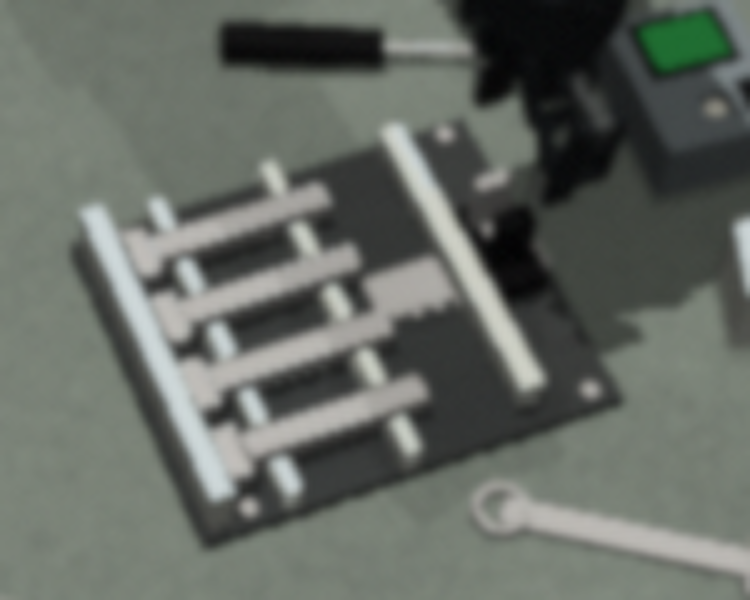

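All four bars are seated in both saddles. Pinch the handle and slide the fence in.

Emit:
{"op": "step_arm", "data": {"moves": [[[0, 0, 0, 0.03, 0, 0.0004, 0.75], [0, 0, 0, 0.055, 0, 0.0004, 0.75], [0, 0, 0, 0.073, 0, 0.0004, 0.75], [0, 0, 0, 0.073, 0, 0.0004, 0.75], [0, 0, 0, 0.073, 0, 0.0004, 0.75], [0, 0, 0, 0.073, 0, 0.0004, 0.45], [0, 0, 0, 0.073, 0, 0.0004, 0.3], [0, 0, 0, 0.073, 0, 0.0004, 0.2], [0, 0, 0, 0.073, 0, 0.0004, 0.2], [0, 0, 0, 0.073, 0, 0.0004, 0.2], [0, 0, 0, 0.073, 0, 0.0004, 0.2]]], "force": 40}}

```text
clock: 32.9
tcp_pos: [0.5394, 0.2022, 0.059]
orientation: [0.706, -0.045, 0.705, 0.044]
wrist_force: [-0.6, 0.3, 5.7]
finger_gap: 0.0291
```

Emit:
{"op": "step_arm", "data": {"moves": [[[0, 0, 0, 0, -0.004, 0, 0.2], [0, 0, 0, 0, -0.008, 0, 0.2], [0, 0, 0, 0, -0.012, 0, 0.2], [0, 0, 0, 0, -0.016, 0, 0.2], [0, 0, 0, 0, -0.02, 0, 0.2], [0, 0, 0, 0, -0.024, 0, 0.2], [0, 0, 0, 0, -0.028, 0, 0.2], [0, 0, 0, 0, -0.032, 0, 0.2], [0, 0, 0, 0, -0.036, 0, 0.2], [0, 0, 0, 0, -0.038, 0, 0.2]]]}}

```text
clock: 33.9
tcp_pos: [0.5442, 0.164, 0.0591]
orientation: [0.706, -0.045, 0.705, 0.043]
wrist_force: [1.4, 1.2, -2.5]
finger_gap: 0.0295
```

```bash
python3 plan.py n 0.001 .0872 .06 0
```

```text
t 33.9 tcp [0.5442 0.164  0.0591] F [ 1.4  1.2 -2.5] gap 0.0295 q6 1.6 -> 1.72
  target [0.5447 0.1528 0.06  ] turn [-0.001  0.002  0.002] shift [-0.0009 -0.0111 -0.0009]
```

Emit:
{"op": "step_arm", "data": {"moves": [[[0, 0, 0, 0, -0.002, 0, 0.2], [0, 0, 0, 0, -0.004, 0, 0.2], [0, 0, 0, 0, -0.006, 0, 0.2], [0, 0, 0, 0, -0.008, 0, 0.2], [0, 0, 0, 0, -0.009, 0, 0.2], [0, 0, 0, 0, -0.01, 0, 0.2], [0, 0, 0, 0, -0.011, 0, 0.2], [0, 0, 0, 0, -0.012, 0, 0.2], [0, 0, 0, 0, -0.0125, 0, 0.2], [0, 0, 0, 0, -0.0125, 0, 0.2]]]}}

```text
clock: 34.9
tcp_pos: [0.5457, 0.1526, 0.0591]
orientation: [0.706, -0.045, 0.705, 0.044]
wrist_force: [1.8, 5.8, -2.5]
finger_gap: 0.0292
```

```bash
python3 plan.py n 0.001 .0872 .06 0
```

```text
t 34.9 tcp [0.5457 0.1526 0.0591] F [ 1.8  5.8 -2.5] gap 0.0292 q6 1.58 -> 1.72
  target [0.5447 0.1528 0.06  ] turn [-0.     0.002  0.   ] shift [-0.0009  0.0004 -0.0009]
```

Emit:
{"op": "step_arm", "data": {"moves": [[[0, 0, 0, 0, -0.001, 0, 0.2], [0, 0, 0, 0, -0.0015, 0, 0.2], [0, 0, 0, 0, -0.0015, 0, 0.2]]]}}

```text
clock: 35.2
tcp_pos: [0.5456, 0.1525, 0.0591]
orientation: [0.706, -0.044, 0.705, 0.046]
wrist_force: [0.7, 7.7, -2.7]
finger_gap: 0.0292
```

The fence stopped after 50 mm with rising force, so the bars are home. Release the tab, rise and check.

Emit:
{"op": "step_arm", "data": {"moves": [[[0, 0, 0, 0, 0, 0, 0.4], [0, 0, 0, 0, 0, 0, 0.6], [0, 0, 0, 0, 0, 0, 0.75], [0, 0, 0, 0, 0, 0, 0.75], [0, 0, 0, -0.03, 0, 0, 0.75], [0, 0, 0, -0.06, 0, 0, 0.75], [0, 0, 0, -0.1, 0, 0, 0.75], [0, 0, 0, -0.12, 0.03, 0, 0.75], [0, 0, 0, -0.12, 0.06, 0, 0.75]]]}}

```text
clock: 36.1
tcp_pos: [0.5413, 0.2122, 0.1844]
orientation: [0.71, -0.043, 0.702, 0.045]
wrist_force: [0.1, 0.9, 0.5]
finger_gap: 0.0642
```

```bash
python3 snap.py k5; python3 - <<'E'
import cv2
for c,(x,y) in dict(top=(105,140),scene=(280,130)).items():
    im=cv2.imread(f"pics/k5_{c}.png");cv2.imwrite(f"pics/k5c_{c}.png",cv2.resize(im[y:y+120,x:x+185],None,fx=4.2,fy=4.2,interpolation=2))
E
python3 - <<'E'
import pickle
from fitn import *
R=pickle.load(open("im_k5.pkl","rb"))
print(fitn({"scene":R["scene"]},[.554,.0668,.124,.0498]))
print(fitn({"top":R["top"]},[.5553,.0656,.1273,.0498]))
E
```

```text
(array([0.55376532, 0.06693098, 0.12364756, 0.04874937]), np.float64(-12.860435821877498))
(array([0.55496493, 0.06551936, 0.12508874, 0.0495211 ]), np.float64(-14.838125001010592))
```

View pics/k5c_top.png

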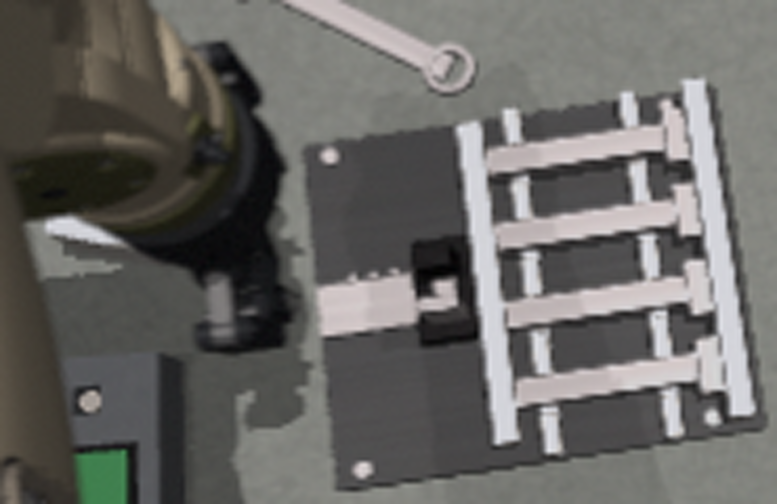

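View pics/k5c_scene.png

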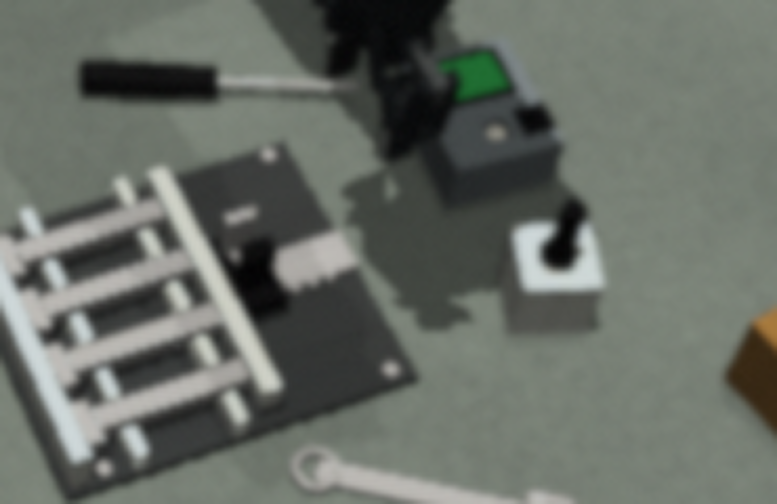

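Fence locked near 0.0498 with all four bars between it and the stop. Now locate the stylus, recess and stand hole precisely, using the first unobstructed images.

```bash
cat > con.py <<'E'
from fit import *
import pickle
np.set_printoptions(suppress=True,precision=4)
R=pickle.load(open("im.pkl","rb"))
REC=rect(.017,.033,-.008,.008,.045)
HOLE=rect(-.007,.007,-.007,.007,.055)
def circ(r,z,cx=0,cy=0):
    t=np.linspace(0,2*np.pi,25);return [((cx+r*np.cos(a),cy+r*np.sin(a),z),(cx+r*np.cos(b),cy+r*np.sin(b),z)) for a,b in zip(t[:-1],t[1:])]
BOX2=BOX+REC
for c in R:
    for x0 in([.4614,.3505,.06],[.4614,.3505,.10]):
        q,f=fit({c:R[c]},BOX2,x0,sig=(1.2,.8),st=(.004,.004,.04));print(c,"box",q,f,"recess",q[:2]+.025*np.array([np.cos(q[2]),np.sin(q[2])]))
    s,f=fit({c:R[c]},STAND,[.598,.3485,-.23],sig=(1.2,.8));print(c,"stand",s,f)
    x,y=dict(top=(95,165),scene=(360,120))[c]
    im=cv2.resize(R[c][0][y:y+100,x:x+85][:,:,::-1],None,fx=7,fy=7,interpolation=cv2.INTER_CUBIC)
    def dr(S,q,col):
        cc,n=np.cos(q[2]),np.sin(q[2])
        for a,b in S:
            P=np.array([a,b]);W=np.c_[q[0]+cc*P[:,0]-n*P[:,1],q[1]+n*P[:,0]+cc*P[:,1],P[:,2]]
            uv=(proj(c,W)-[x,y])*7+3;cv2.line(im,*[tuple(int(v) for v in u) for u in uv],col,1)
    im=im[:600]
    dr(BOX2,q,(0,0,255)); dr(circ(.0065,.041,.025),q,(255,0,0)); dr(STAND,s,(0,0,255)); dr(circ(.013,.061),s,(0,255,0)); dr(circ(.008,.1095),s,(0,255,255))
    cv2.imwrite(f"pics/con_{c}.png",im)
E
python3 con.py
```

```text
top box [0.4582 0.3512 0.0623] -5.368631576600546 recess [0.4831 0.3527]
top box [0.4582 0.3512 0.0623] -5.368631942072661 recess [0.4831 0.3527]
top stand [ 0.5978  0.3474 -0.2137] -7.003619174662
scene box [0.4594 0.3493 0.1184] -4.595549046798364 recess [0.4842 0.3522]
scene box [0.4594 0.3493 0.1185] -4.595549051440765 recess [0.4842 0.3522]
scene stand [ 0.5979  0.3488 -0.2478] -6.574136499832296
```

View pics/con_top.png

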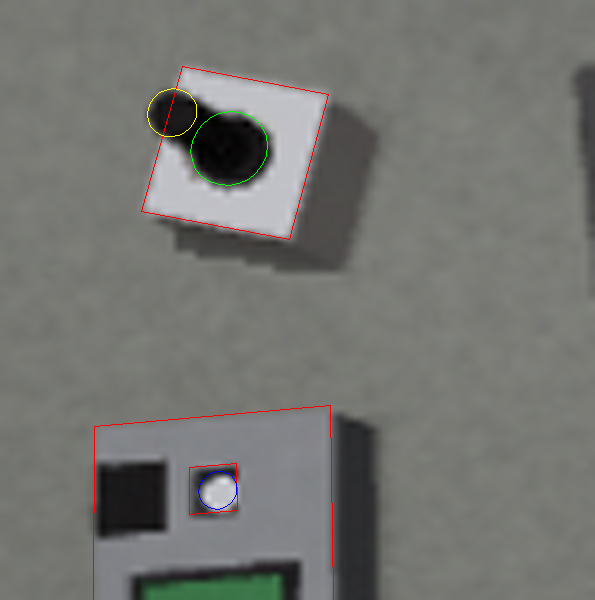

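View pics/con_scene.png

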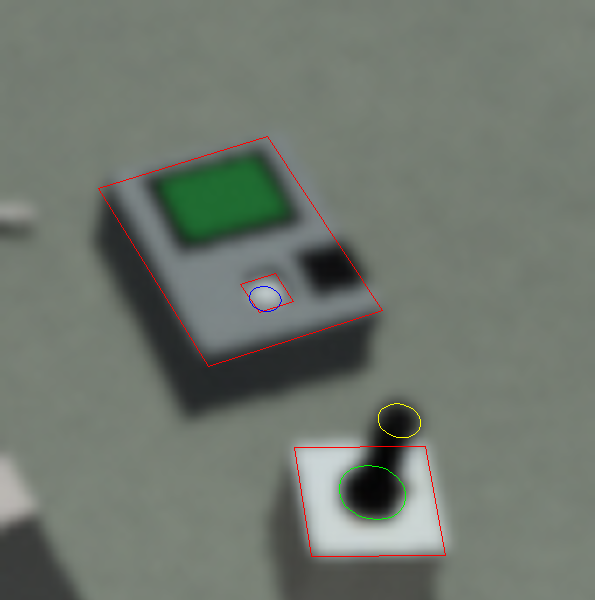

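```bash
python3 plan.py w .5978 .3481 .16 .126
```

```text
t 36.2 tcp [0.539  0.2144 0.1813] F [ 0.2 -0.4 -0.1] gap 0.0641 q6 1.68 -> 1.97
  target [0.5978 0.3481 0.16  ] turn [ 0.004  0.007 -0.004] shift [0.0222 0.1248 0.0756]
```

Emit:
{"op": "step_arm", "data": {"moves": [[[0, 0.007, -0.004, 0, 0.05, 0.03, 0.55], [0, 0.007, -0.004, 0, 0.09, 0.06, 0.55], [0, 0.007, -0.004, 0, 0.1248, 0.0756, 0.55], [0, 0.007, -0.004, 0.0222, 0.1248, 0.0756, 0.55], [0, 0.007, -0.004, 0.0222, 0.1248, 0.0756, 0.55], [0, 0.007, -0.004, 0.0222, 0.1248, 0.0756, 0.55], [0, 0.007, -0.004, 0.0222, 0.1248, 0.0756, 0.55]]]}}

```text
clock: 36.9
tcp_pos: [0.598, 0.3469, 0.1609]
orientation: [0.706, -0.046, 0.706, 0.045]
wrist_force: [-0.3, 0.2, 0.8]
finger_gap: 0.0469
```

```bash
python3 plan.py w .5978 .3481 .078 .126;python3 snap.py k6; python3 - <<'E'
import cv2
for c,(x,y) in dict(top=(75,120),scene=(330,90)).items():
    im=cv2.imread(f"pics/k6_{c}.png");cv2.imwrite(f"pics/k6c_{c}.png",cv2.resize(im[y:y+140,x:x+150],None,fx=4.2,fy=4.2,interpolation=2))
E
```

```text
t 36.9 tcp [0.598  0.3469 0.1609] F [-0.3  0.2  0.8] gap 0.0469 q6 1.85 -> 1.97
  target [0.5978 0.3481 0.078 ] turn [ 0.003 -0.     0.001] shift [ 0.0829  0.0013 -0.    ]
```

View pics/k6c_scene.png

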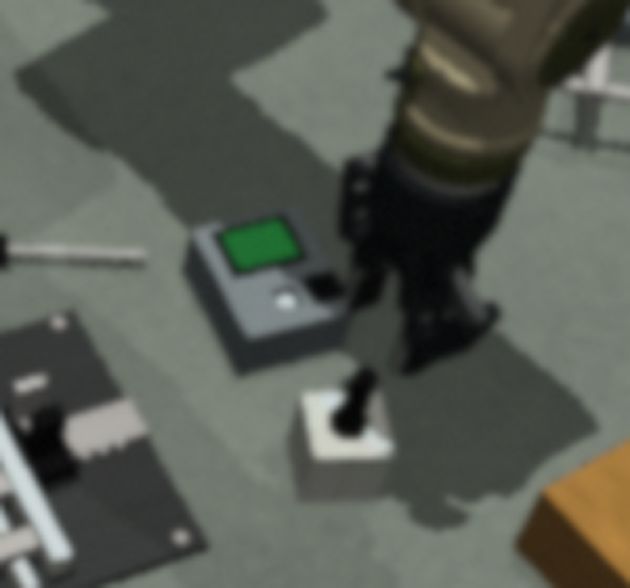

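The open jaws stand above the stylus at (365,395). Descend and grip gently.

Emit:
{"op": "step_arm", "data": {"moves": [[[0, 0, 0, 0.03, 0.0013, 0, 0.55], [0, 0, 0, 0.06, 0.0013, 0, 0.55], [0, 0, 0, 0.083, 0.0013, 0, 0.55], [0, 0, 0, 0.083, 0.0013, 0, 0.55], [0, 0, 0, 0.083, 0.0013, 0, 0.55], [0, 0, 0, 0.083, 0.0013, 0, 0.35], [0, 0, 0, 0.083, 0.0013, 0, 0.2], [0, 0, 0, 0.083, 0.0013, 0, 0.1], [0, 0, 0, 0.083, 0.0013, 0, 0.05], [0, 0, 0, 0.083, 0.0013, 0, 0.05], [0, 0, 0, 0.083, 0.0013, 0, 0.05]]], "force": 45}}

```text
clock: 38.1
tcp_pos: [0.599, 0.3488, 0.0807]
orientation: [0.707, -0.045, 0.704, 0.046]
wrist_force: [-2.1, -1.6, 6.6]
finger_gap: 0.0147
```

Emit:
{"op": "step_arm", "data": {"moves": [[[0, 0, 0, 0, 0, 0, 0.05], [0, 0, 0, 0, 0, 0, 0.05]]]}}

```text
clock: 38.3
tcp_pos: [0.599, 0.349, 0.0811]
orientation: [0.707, -0.045, 0.704, 0.046]
wrist_force: [-0.6, 0.5, 0.2]
finger_gap: 0.0147
```

```bash
python3 plan.py w .5978 .3481 .078 .126
```

```text
t 38.3 tcp [0.599  0.349  0.0811] F [-0.6  0.5  0.2] gap 0.0147 q6 1.85 -> 1.97
  target [0.5978 0.3481 0.078 ] turn [ 0.003  0.004 -0.001] shift [ 0.0031 -0.0007 -0.0013]
```

Emit:
{"op": "step_arm", "data": {"moves": [[[0, 0, 0, -0.02, 0, 0, 0.05], [0, 0, 0, -0.04, 0, 0, 0.05], [0, 0, 0, -0.06, 0, 0, 0.05], [0, 0, 0, -0.08, 0, 0, 0.05], [0, 0, 0, -0.08, 0, 0, 0.05], [0, 0, 0, -0.08, 0, 0, 0.05]]]}}

```text
clock: 38.9
tcp_pos: [0.5989, 0.349, 0.1609]
orientation: [0.707, -0.045, 0.704, 0.046]
wrist_force: [-0.4, 0.7, -1.5]
finger_gap: 0.0149
```

```bash
python3 plan.py w .4837 .3525 .145 .126
```

```text
t 38.9 tcp [0.5989 0.349  0.1609] F [-0.4  0.7 -1.5] gap 0.0149 q6 1.85 -> 2.07
  target [0.4837 0.3525 0.145 ] turn [ 0.003  0.005 -0.001] shift [ 0.0154  0.0183 -0.1139]
```

Emit:
{"op": "step_arm", "data": {"moves": [[[0, 0.003, 0, 0, 0.0183, -0.04, 0.05], [0, 0.003, 0, 0, 0.0183, -0.08, 0.05], [0, 0.003, 0, 0, 0.0183, -0.1139, 0.05], [0, 0.003, 0, 0.015, 0.0183, -0.1139, 0.05], [0, 0.003, 0, 0.028, 0.0183, -0.1139, 0.05], [0, 0.003, 0, 0.036, 0.0183, -0.1139, 0.05], [0, 0.003, 0, 0.036, 0.0183, -0.1139, 0.05], [0, 0.003, 0, 0.036, 0.0183, -0.1139, 0.05]]]}}

```text
clock: 39.7
tcp_pos: [0.4843, 0.3523, 0.1236]
orientation: [0.706, -0.045, 0.705, 0.046]
wrist_force: [0.5, 0.2, -1.3]
finger_gap: 0.015
```

```bash
python3 plan.py w .4837 .3525 .108 .126;python3 snap.py k7; python3 - <<'E'
import cv2
from h import *
for c,(x,y) in dict(top=(75,120),scene=(360,110)).items():
    im=cv2.imread(f"pics/k7_{c}.png");f=6
    o=cv2.resize(im[y:y+100,x:x+120],None,fx=f,fy=f,interpolation=2)
    t=np.array(env.get_state()["tcp_pos"])
    for z,col in((.045,(0,255,0)),(t[2]-.0711,(0,0,255))):
        for p,cc in(([t[0],t[1],z],col),):
            u=((proj(c,[p])[0]-[x,y])*f+f/2).astype(int);cv2.circle(o,tuple(int(v) for v in u),3,cc,1)
    cv2.imwrite(f"pics/k7c_{c}.png",o)
E
```

```text
t 39.7 tcp [0.4843 0.3523 0.1236] F [ 0.5  0.2 -1.3] gap 0.015 q6 1.94 -> 2.07
  target [0.4837 0.3525 0.108 ] turn [ 0.003  0.001 -0.001] shift [ 0.0156  0.0003 -0.0006]
```

View pics/k7c_scene.png

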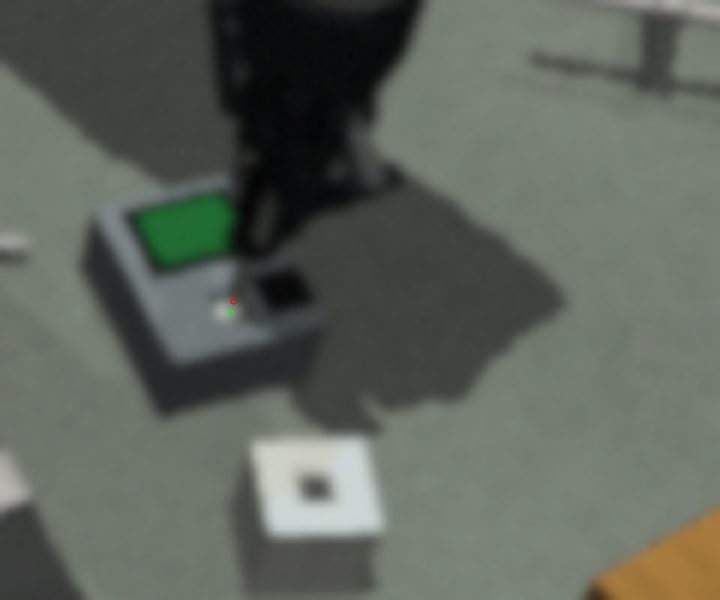

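View pics/k7c_top.png

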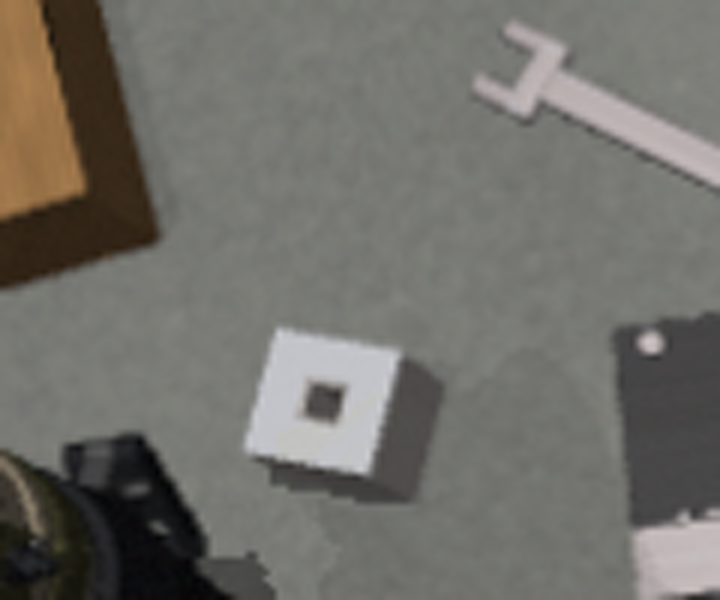

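Emit:
{"op": "step_arm", "data": {"moves": [[[0, 0, 0, 0.004, 0.0003, -0.0006, 0.05], [0, 0, 0, 0.008, 0.0003, -0.0006, 0.05], [0, 0, 0, 0.01, 0.0003, -0.0006, 0.05], [0, 0, 0, 0.01, 0.0003, -0.0006, 0.05]]]}}

```text
clock: 40.2
tcp_pos: [0.4837, 0.3526, 0.1141]
orientation: [0.706, -0.045, 0.705, 0.046]
wrist_force: [-0.1, -0.3, -1.3]
finger_gap: 0.0148
```

Emit:
{"op": "step_arm", "data": {"moves": [[[0, 0, 0, 0.001, 0, 0, 0.05], [0, 0, 0, 0.002, 0, 0, 0.05], [0, 0, 0, 0.003, 0, 0, 0.05], [0, 0, 0, 0.003, 0, 0, 0.05]]]}}

```text
clock: 40.6
tcp_pos: [0.4838, 0.3527, 0.1112]
orientation: [0.706, -0.045, 0.705, 0.046]
wrist_force: [-0.8, -0.2, 1.0]
finger_gap: 0.0147
```

Emit:
{"op": "step_arm", "data": {"moves": [[[0, 0, 0, 0.001, 0, 0, 0.05], [0, 0, 0, 0.002, 0, 0, 0.05], [0, 0, 0, 0.003, 0, 0, 0.05], [0, 0, 0, 0.003, 0, 0, 0.05]]]}}

```text
clock: 41.0
tcp_pos: [0.4838, 0.3527, 0.1084]
orientation: [0.706, -0.045, 0.705, 0.046]
wrist_force: [-1.7, 0.4, 3.5]
finger_gap: 0.0154
```

Emit:
{"op": "step_arm", "data": {"moves": [[[0, 0, 0, 0.001, 0, 0, 0.05], [0, 0, 0, 0.002, 0, 0, 0.05], [0, 0, 0, 0.002, 0, 0, 0.05]]]}}

```text
clock: 41.3
tcp_pos: [0.484, 0.3529, 0.1074]
orientation: [0.707, -0.045, 0.705, 0.046]
wrist_force: [-2.1, -1.5, 8.9]
finger_gap: 0.0147
```

Emit:
{"op": "step_arm", "data": {"moves": [[[0, 0, 0, 0.0015, 0, 0, 0.05], [0, 0, 0, 0.0015, 0, 0, 0.05], [0, 0, 0, 0.0015, 0, 0, 0.05]]]}}

```text
clock: 41.6
tcp_pos: [0.4841, 0.353, 0.1073]
orientation: [0.707, -0.045, 0.704, 0.046]
wrist_force: [-3.2, -2.3, 11.7]
finger_gap: 0.0149
```

Emit:
{"op": "step_arm", "data": {"moves": [[[0, 0, 0, -0.01, 0, 0, 0.05], [0, 0, 0, -0.025, 0, 0, 0.05], [0, 0, 0, -0.05, 0, 0, 0.05], [0, 0, 0, -0.055, 0, 0, 0.05], [0, 0, 0, -0.055, 0, 0, 0.05]]]}}

```text
clock: 42.1
tcp_pos: [0.4846, 0.3533, 0.1631]
orientation: [0.708, -0.044, 0.703, 0.047]
wrist_force: [1.1, 0.9, -1.1]
finger_gap: 0.0147
```

```bash
python3 plan.py w .599 .349 .161 .127
```

```text
t 42.1 tcp [0.4846 0.3533 0.1631] F [ 1.1  0.9 -1.1] gap 0.0147 q6 1.94 -> 1.97
  target [0.599 0.349 0.161] turn [ 0.002  0.006 -0.003] shift [ 0.0028 -0.0189  0.1129]
```

The button bottomed: z stalled and the force rose to about 12 N. Return the stylus.

Emit:
{"op": "step_arm", "data": {"moves": [[[0, 0.006, -0.003, 0, -0.0189, 0.04, 0.05], [0, 0.006, -0.003, 0, -0.0189, 0.08, 0.05], [0, 0.006, -0.003, 0, -0.0189, 0.1129, 0.05], [0, 0.006, -0.003, 0.01, -0.0189, 0.1129, 0.05], [0, 0.006, -0.003, 0.025, -0.0189, 0.1129, 0.05], [0, 0.006, -0.003, 0.028, -0.0189, 0.1129, 0.05], [0, 0.006, -0.003, 0.028, -0.0189, 0.1129, 0.05], [0, 0.006, -0.003, 0.028, -0.0189, 0.1129, 0.05]]]}}

```text
clock: 42.9
tcp_pos: [0.5986, 0.3492, 0.1359]
orientation: [0.706, -0.046, 0.706, 0.046]
wrist_force: [-0.1, -0.1, 0.0]
finger_gap: 0.0149
```

```bash
python3 plan.py w .599 .349 .081 .127;python3 snap.py k8; python3 - <<'E'
import cv2
from h import *
for c,(x,y) in dict(top=(75,120),scene=(360,110)).items():
    im=cv2.imread(f"pics/k8_{c}.png");f=6
    o=cv2.resize(im[y:y+100,x:x+120],None,fx=f,fy=f,interpolation=2)
    cv2.imwrite(f"pics/k8c_{c}.png",o)
E
```

```text
t 42.9 tcp [0.5986 0.3492 0.1359] F [-0.1 -0.1  0. ] gap 0.0149 q6 1.85 -> 1.97
  target [0.599 0.349 0.081] turn [0.002 0.    0.   ] shift [ 0.0549 -0.0003  0.0004]
```

View pics/k8c_scene.png

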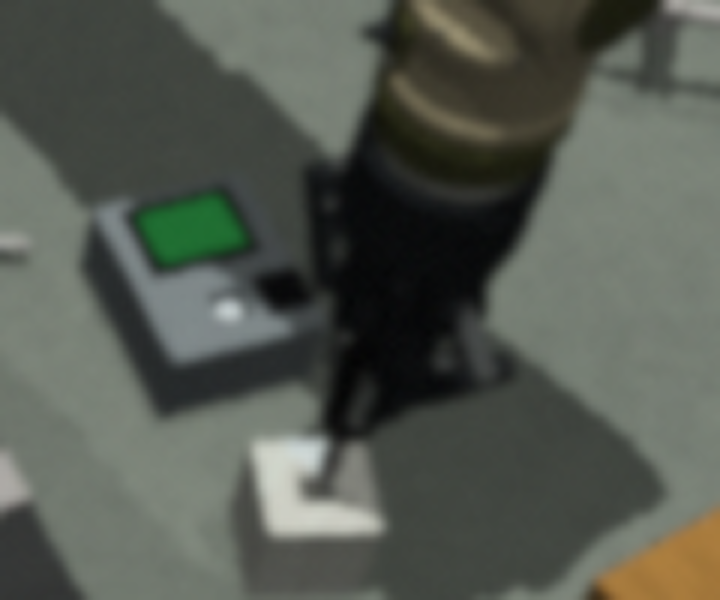

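Emit:
{"op": "step_arm", "data": {"moves": [[[0, 0, 0, 0.005, -0.0003, 0.0004, 0.05], [0, 0, 0, 0.01, -0.0003, 0.0004, 0.05], [0, 0, 0, 0.015, -0.0003, 0.0004, 0.05], [0, 0, 0, 0.02, -0.0003, 0.0004, 0.05], [0, 0, 0, 0.02, -0.0003, 0.0004, 0.05]]]}}

```text
clock: 43.5
tcp_pos: [0.599, 0.3489, 0.1153]
orientation: [0.706, -0.046, 0.706, 0.045]
wrist_force: [0.6, 0.8, -0.5]
finger_gap: 0.0151
```

Emit:
{"op": "step_arm", "data": {"moves": [[[0, 0, 0, 0.008, 0, 0, 0.05], [0, 0, 0, 0.016, 0, 0, 0.05], [0, 0, 0, 0.024, 0, 0, 0.05], [0, 0, 0, 0.03, 0, 0, 0.05], [0, 0, 0, 0.033, 0, 0, 0.05], [0, 0, 0, 0.033, 0, 0, 0.05]]]}}

```text
clock: 44.1
tcp_pos: [0.5987, 0.3487, 0.0816]
orientation: [0.705, -0.046, 0.706, 0.045]
wrist_force: [0.4, 1.0, -0.4]
finger_gap: 0.0146
```

```bash
python3 plan.py w .599 .349 .081 .127
```

```text
t 44.1 tcp [0.5987 0.3487 0.0816] F [ 0.4  1.  -0.4] gap 0.0146 q6 1.85 -> 1.97
  target [0.599 0.349 0.081] turn [ 0.002 -0.001  0.001] shift [0.0006 0.0003 0.0003]
```

Emit:
{"op": "step_arm", "data": {"moves": [[[0, 0, 0, 0.0006, 0, 0, 0.05], [0, 0, 0, 0.0006, 0, 0, 0.05], [0, 0, 0, 0.0006, 0, 0, 0.2], [0, 0, 0, 0.0006, 0, 0, 0.35], [0, 0, 0, 0, 0, 0, 0.55], [0, 0, 0, 0, 0, 0, 0.55], [0, 0, 0, -0.03, 0, 0, 0.55], [0, 0, 0, -0.06, 0, 0, 0.55], [0, 0, 0, -0.1, 0, 0, 0.55], [0, 0, 0, -0.14, 0, 0, 0.55]]]}}

```text
clock: 45.1
tcp_pos: [0.5985, 0.3486, 0.2226]
orientation: [0.705, -0.046, 0.706, 0.045]
wrist_force: [0.8, -0.1, 0.2]
finger_gap: 0.0469
```

Emit:
{"op": "step_arm", "data": {"moves": [[[0, 0, 0, -0.02, -0.05, -0.03, 0.55], [0, 0, 0, -0.02, -0.1, -0.06, 0.55], [0, 0, 0, -0.02, -0.15, -0.09, 0.55], [0, 0, 0, -0.02, -0.2, -0.1, 0.55], [0, 0, 0, -0.02, -0.25, -0.1, 0.55], [0, 0, 0, -0.02, -0.3, -0.1, 0.55], [0, 0, 0, -0.02, -0.35, -0.1, 0.55], [0, 0, 0, -0.02, -0.4, -0.1, 0.55], [0, 0, 0, -0.02, -0.45, -0.1, 0.55], [0, 0, 0, -0.02, -0.5, -0.1, 0.55], [0, 0, 0, -0.02, -0.55, -0.1, 0.55], [0, 0, 0, -0.02, -0.6, -0.1, 0.55]]]}}

```text
clock: 46.3
tcp_pos: [0.5731, -0.2344, 0.2439]
orientation: [0.705, -0.046, 0.706, 0.045]
wrist_force: [1.4, 0.3, 0.4]
finger_gap: 0.0472
```

```bash
python3 snap.py k9; python3 - <<'E'
import cv2,pickle
for c,(x,y) in dict(top=(95,140),scene=(260,110)).items():
    im=cv2.imread(f"pics/k9_{c}.png");cv2.imwrite(f"pics/k9c_{c}.png",cv2.resize(im[y:y+140,x:x+195],None,fx=4.1,fy=4.1,interpolation=2))
from fitn import *
R=pickle.load(open("im_k9.pkl","rb"))
for c in R: print(c,fitn({c:R[c]},[.5547,.066,.125,.0498])[0])
E
```

```text
top [0.55494463 0.06552665 0.12475953 0.04957525]
scene [0.55376109 0.06692542 0.12331833 0.04872103]
```

View pics/k9c_top.png

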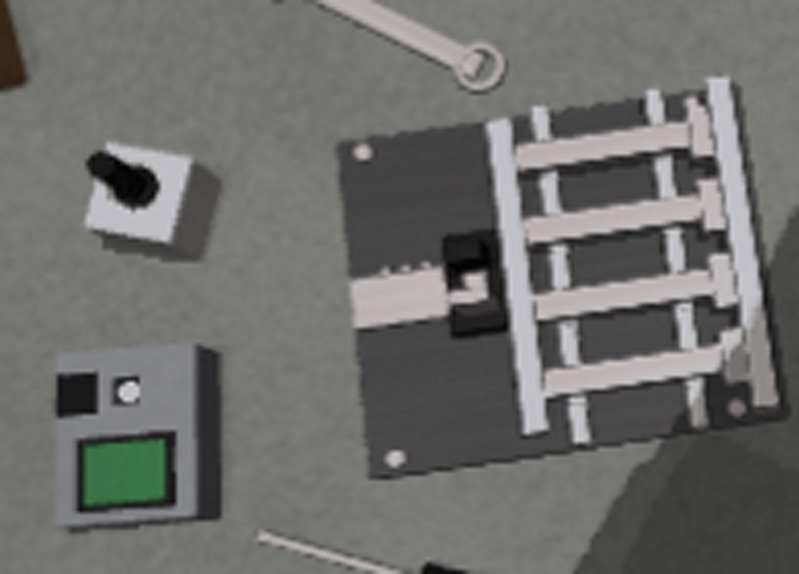

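View pics/k9c_scene.png

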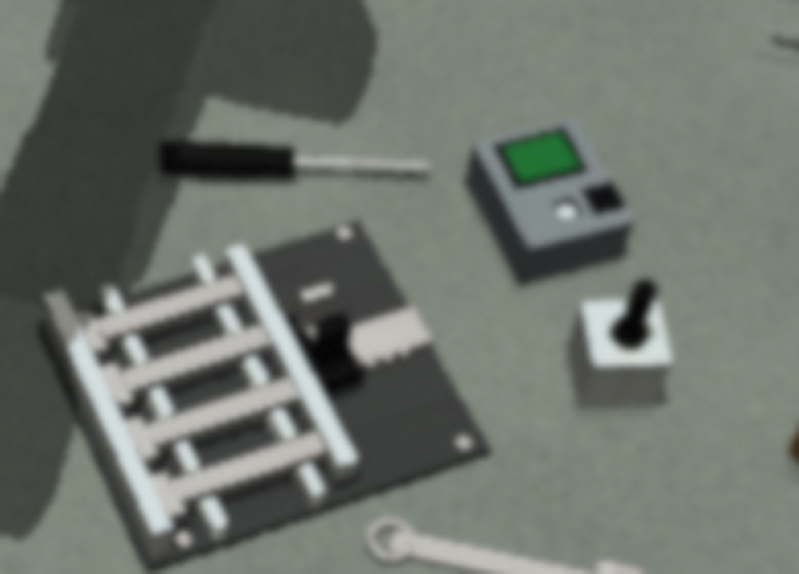

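View pics/k9_scene.png

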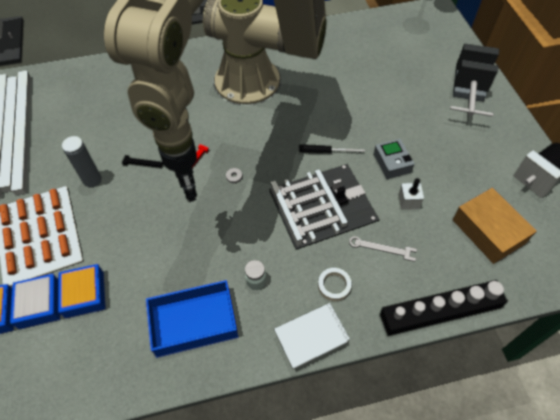

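Everything is in place: the stylus is upright in its stand, the fence is locked against four bars, and the bystanders are unmoved. Let the arm settle, then hand in.

Emit:
{"op": "step_arm", "data": {"moves": [[[0, 0, 0, 0, 0, 0, 0.55], [0, 0, 0, 0, 0, 0, 0.55], [0, 0, 0, 0, 0, 0, 0.55]]]}}

```text
clock: 46.7
tcp_pos: [0.5733, -0.2373, 0.2428]
orientation: [0.705, -0.045, 0.706, 0.043]
wrist_force: [-0.2, -0.0, 0.4]
finger_gap: 0.0469
```

```bash
python3 -c "
from workcell import env
print(env.get_state()['clock'],env.get_state()['wrist_force']);print(env.hand_in())"
```

```text
46.7 [-0.22933791 -0.03728975  0.40055856]
the job is handed in; nothing more can be done
None
```

The job is done in the order asked and was handed in at 46.7 s; the system reports no verdict.

- **Fence opening and bars:** I squeezed the tab and slid the fence open to its end stop. All four steel T-bars then went into their own slots in both saddles, heads at the stop. One bar had been knocked about 25 mm aside during the run; I found it again and placed it too.
- **Fence closing:** It slid 50 mm and stopped against the bars as the push force rose to about 8 N, then I released the tab to lock it.
- **Start button:** I pressed it with the stylus until the motion stalled at about 12 N, which is past the 5 N needed for fully down.
- **Last pictures:** They show four bars between stop and fence, the stylus upright in its stand, the start button back up, and no visible change to the bystanders or the red and black look-alikes.
- **Camera disagreement:** In those pictures the top camera puts the fence at 0.0496 and the scene camera at 0.0487, against the 0.0498 notch. That is within the 2 mm calibration tolerance.

No check failed.

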